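Clamp the plates on the shaker and set its speed

ROBOT

A 7-joint arm with a two-finger parallel gripper is mounted at the origin on the work surface. World frame = base frame: x ahead of the robot, y to its left, z up, the work surface at z = 0. Lengths are in m, angles in rad, forces in N, time in s.
With the tool pointing down it reaches from about 0.425 to 0.825 m from the base axis. Payload 3.6 kg.
Tool frame: the origin (TCP) lies midway between the tips of the shut fingers; the grasp point (between the pads) lies bot.hold_point_z behind it (bot.hold_point_z is the distance from the TCP to the grasp point, in m); z points along the fingers, x is the direction in which the jaws open and shut, and the axes are right-handed (so a half turn about z gives the same grasp; the last joint's range is limited). The gripper opens to 93 mm and grips with 3 to 60 N. Pads are 15 mm wide; open, the fingers measure 128 mm over their backs; the gripper's body (75 mm by 188 mm) begins 65 mm behind the grasp point.
Start: joints at [-1.139, 0.615, -0.013, 1.423, 0.008, 1.103, -0.04], TCP at [0.287, 0.583, 0.219] pointing down, gripper open.
Joint ranges: [-3.12, 3.12], [-0.3, 2.06], [-1.34, 1.32], [0.26, 2.42], [-1.36, 4.5], [0.01, 1.98], [-2.84, 2.84]. Speed limits (rad/s): [2.79, 2.79, 3.14, 3.14, 3.14, 3.14, 3.14].

INTERFACE

Orientations are given as [roll, pitch, yaw] about the fixed x, y, z axes, in that order (R = Rz(yaw) Ry(pitch) Rx(roll)).
In Python, from workcell import observe, optics, finish_job, bot gives the robot as it stands. The module is installed in compiled form; this text tells all that it offers.
- The arm moves only by the shell command python3 -m creep 'ROWS' [OPENING] [FORCE]. ROWS is JSON, a list of rows, each a list of 6 numbers: the shift along the world's x, y, z in m, then the turn, a rotation vector about the world's x, y, z in rad. A call has 1 to 12 rows; each row is the pose to reach, as a shift and turn from the pose measured when the call began; what a row does not reach only later rows make up. A row lasts 1/10 s, in which the tool goes at most 50 mm and 8.59 degrees, less where a joint would pass 70% of its speed; a pose out of reach is approached as far as the arm can. A call with a gripper value outside its range is refused whole. OPENING is the finger opening in m, from 0 to 0.093, set as the call begins (- or left out, the last holds). The fingers move at their own pace and stop on an object; FORCE is the grip in N (left out, the last holds). Time passes only in rows, so rows that repeat a pose let the fingers close. It gives the time, the measured TCP pose, the force and the opening at its end, in the units of the state.
- observe(): the state, without advancing time (a new reading comes with each control period).
- optics.read_camera(name): name is "scene" or "side" or "wrist"; returns a dict with "image" (384x512x3 uint8, red, green, blue), "K" (3x3 intrinsics, pixels), "world_from_camera" (4x4, takes a point from camera to world coordinates). Camera axes: x right, y down, z forward; pixel columns grow to the right and rows downward; lengths in m; the calibration is good to about 2 mm. A picture is of the moment at which its call begins. There is no depth.
- finish_job(): hands the job in, once; it reports no verdict.
The state is a dict: "time": time; "joints": joint angles; "dq": joint speeds; "tau": joint torques, N m; "eef_pos": TCP position; "ee_rot": TCP orientation; "ft_force": force on the tool from outside, world axes, zero at the start; "moment": the same for the moment, N m; "width": finger opening in m.
Only numpy, scipy, OpenCV 4.12 (cv2) and the standard library are available. Lean on these libraries where they do the work, as an engineer would, in place of code of your own. Each camera call takes 0.05 s, during which the arm holds its last target.

TASK

Get the plate shaker ready: first take the hold-down clamp from its parking fork, lower its foot into the channel between the two well plates near the middle and twist it a quarter turn, so that its bar lies across over both plates and the foot is caught under the channel's lips. Then turn the speed sleeve on the sloped console until it clicks in with the 6 at the index mark. Leave the things around it standing where they are.

Things in the scene. Friction and masses are not known exactly. Their poses are not given: they have to be found in the camera images.
- shaker: Plate shaker fixed to the bench: white chassis 170 mm (its x) by 240 mm (y), platform top 110 mm above the bench, and a grey console on the -x side whose face slopes 30 degrees down towards -x. Origin at bench height under the platform's middle, z up. On the platform, a white well plate (127 x 86 mm, 14.5 mm high, fixed) each side of the channel, centred at y = +63 and -63 mm
- channel_mouth (a point): Middle of the channel, on the platform's top surface, 110 mm above the bench; axes as the shaker. The channel runs straight along the shaker's x: slot 15 mm wide between two lips 5.5 mm thick, cavity below them 40 mm wide, its floor 16.5 mm below the platform top. The plates' facing edges are 20 mm to each side
- sleeve_foot (a point): Point where the sleeve's axis leaves the sloped console face, 130 mm to -x of the shaker's origin, 75 mm above the bench; axes as the shaker. The sleeve's axis leans 30 degrees from vertical towards the shaker's -x: outward direction (-0.5, 0, 0.866) in the shaker's frame
- sleeve_grip (a point): Point on the sleeve's axis 36 mm out from the console face, the height to grip; turns with the sleeve. z: the axis outward; x: towards the number 0. The sleeve is black: a skirt 84 mm across, 8 mm thick, on the face, with white numbers 0 to 9 every 30 degrees, and on it a ribbed round grip 44 mm in diameter up to 62 mm from the face
- index_mark (a point): Short dark bar on the console face just beyond the skirt, up-slope of the sleeve (shaker's +x side), 47 mm from the sleeve's axis: the number beside it is the set one. A white line on the sleeve's cap runs from the axis towards the 0, so it points at this mark when 0 is set and straight away from it at 6
- speed_sleeve (a joint): Turn of the sleeve: rad = number x 0.5236 (0 at the 0, 3.1416 at the 6, stop at 4.712); grows as the sleeve is turned clockwise seen from outside, looking onto the face. Spring detents hold each number, about 0.15 N m to pass to the next; let go between two, it snaps to the nearer
- clamp: Loose hold-down clamp, 77 mm high, 0.18 kg. Origin: middle of the underside of its foot; z up, x along foot, bar and fin. Steel foot 30 x 11 x 8 mm, shaft 10 mm thick up to z = 33, aluminium bar 90 x 14 mm at z = 33 to 41, black grip fin 44 mm long (x), 12 mm thick (y), at z = 41 to 76. Standing on the channel floor its foot is 3 mm below the lips, its bar 2 mm above the plates
- fork: Grey parking fork fixed to the bench, on either side of the shaker. Origin under its middle. Base 110 x 60 mm, two posts 32 mm either way along its x, 42 mm high, with 7 mm cheeks 20 mm apart beside the bar. The clamp hangs with its bar along the fork's x on the posts, its foot 9 mm above the bench; it lifts straight up
- tip_box: Black pipette tip box with pale lid, 117 x 82 x 77 mm, fixed, on the side of the shaker opposite to the fork. Origin under its middle
- reagent_bottle: Bystander: glass bottle 70 mm in diameter, 130 mm high, loose, origin under its middle
- beaker: Bystander: beaker 70 mm in diameter, 90 mm high, loose, origin under its middle
- jar: Bystander: white jar 56 mm in diameter, 70 mm high, loose, origin under its middle
- timer: Bystander: white timer 60 x 75 x 22 mm lying on the bench, loose, origin under its middle
- pen: Bystander: marker pen 130 mm long, 12 mm thick, lying on the bench, loose, origin under its middle
Mind the look-alikes: they are no part of the job. What is meant by the clamp is not orange or yellow, and is the larger of those in its own colour.

How it is judged:
On the way, in this order (a step that is already met when the one before it is completed fails the run):
1. the clamp's foot stands in the channel, bar along the channel (z of clamp in the frame of channel_mouth below -0.0115 m and y of clamp in the frame of channel_mouth between -0.006 and 0.006 m and x of clamp in the frame of channel_mouth between -0.035 and 0.035 m and angle between the x axis of clamp and the x axis of shaker, either way round below 0.35 rad), for 0.05 s.
2. the clamp is twisted a quarter turn, its foot caught below the lips (z of clamp in the frame of channel_mouth below -0.0115 m and angle between the x axis of clamp and the y axis of shaker, either way round below 0.3 rad), for 0.2 s.
3. after that, the speed sleeve shows 6 (value of joint speed_sleeve between 3.02 and 3.26 rad), for 0.2 s.
At the end, for the whole second after the job is handed in: The clamp stands at rest in the channel within 35 mm of its middle, foot below the lips (underside at least 11.5 mm below the platform top), upright within 7 degrees, bar across the channel within 17 degrees; the speed sleeve rests at 6 within 7 degrees (all of step 2 and all of step 3 and x of clamp in the frame of channel_mouth between -0.035 and 0.035 m and y of clamp in the frame of channel_mouth between -0.006 and 0.006 m and angle between clamp's own z axis and vertical below 0.12 rad and linear speed of clamp below 0.02 m/s and velocity of joint speed_sleeve between -0.1 and 0.1 rad/s); the robot touches nothing.
It fails at once if a bystander (bottle, beaker, jar, timer, pen) is pushed more than 30 mm (distance of any of reagent_bottle, beaker, jar, timer, pen from where it was at the start of the episode above 0.03 m).
It fails at once if the bottle or the beaker or the jar is tipped over (angle between any of reagent_bottle, beaker, jar's own z axis and vertical above 0.5 rad).
It also fails if it takes over 67 s, if anything falls off the work surface, if the arm or the gripper's body presses on something with over 40 N, if the wrist force passes 120 N, or if a joint passes its speed limit or range.

## Working session

There is one attempt and no reset: what is moved stays moved. The work goes in short steps, Python scripts to look and compute and a shell command to move; the robot and the scene stay as the last step left them, time stands still between calls to the robot, and variables do not carry over. Pictures are saved under pics/ and viewed, and the job is handed in when it is done.

```bash
mkdir -p pics; ls
python3 - <<'E'
from workcell import observe, optics, bot
import cv2
s=observe(); print(s); print(bot.hold_point_z)
for n in ["scene","side","wrist"]:
    c=optics.read_camera(n); cv2.imwrite(f"pics/{n}0.png",cv2.resize(c["image"][:,:,::-1],(800,600),interpolation=cv2.INTER_CUBIC)); print(n,c["K"],c["world_from_camera"])
E
```

```text
pics
{'time': 0.0, 'joints': array([-1.13951384,  0.61587189, -0.01259109,  1.424855  ,  0.0081117 ,
        1.10341758, -0.04041086]), 'dq': array([-1.13728141e-04,  9.09815344e-04,  6.58648339e-04,  8.70181259e-04,
       -4.67848900e-04, -7.77777773e-05,  3.45031249e-04]), 'tau': array([-6.72813185e-04, -4.58930826e+01,  2.09214636e-01, -1.65750057e+01,
       -6.09757751e-02,  2.04025616e-02,  2.33014644e-04]), 'eef_pos': array([0.28693694, 0.58237026, 0.21752653]), 'ee_rot': array([3.14153239e+00, 2.50061436e-03, 1.11305374e+00]), 'ft_force': array([ 0.30020681, -0.15885586, -0.20684126]), 'moment': array([-0.04757833,  0.01799496,  0.01381889]), 'width': 0.09291817992861753}
0.0188
scene [[475.74173882   0.         260.17520377]
 [  0.         475.74173882 187.5291232 ]
 [  0.           0.           1.        ]] [[-0.63073477  0.43593173 -0.64197911  1.48618869]
 [ 0.77571229  0.33172971 -0.5368667   0.87060207]
 [-0.02107368 -0.83661158 -0.54739106  0.95155003]
 [ 0.          0.          0.          1.        ]]
side [[476.36473964   0.         253.85903833]
 [  0.         476.36473964 183.4577207 ]
 [  0.           0.           1.        ]] [[ 0.98532962 -0.11609842  0.12508675  0.34432556]
 [-0.16945053 -0.57836417  0.79798584 -0.97951577]
 [-0.0202992  -0.8074751  -0.58955229  0.82241166]
 [ 0.          0.          0.          1.        ]]
wrist [[297.78743495   0.         253.076939  ]
 [  0.         297.78743495 187.86520343]
 [  0.           0.           1.        ]] [[ 0.44112595  0.86338326  0.24490253  0.21808703]
 [ 0.89744401 -0.42393796 -0.12194611  0.61657844]
 [-0.00146275  0.2735799  -0.96184817  0.38402628]
 [ 0.          0.          0.          1.        ]]
```

View pics/scene0.png

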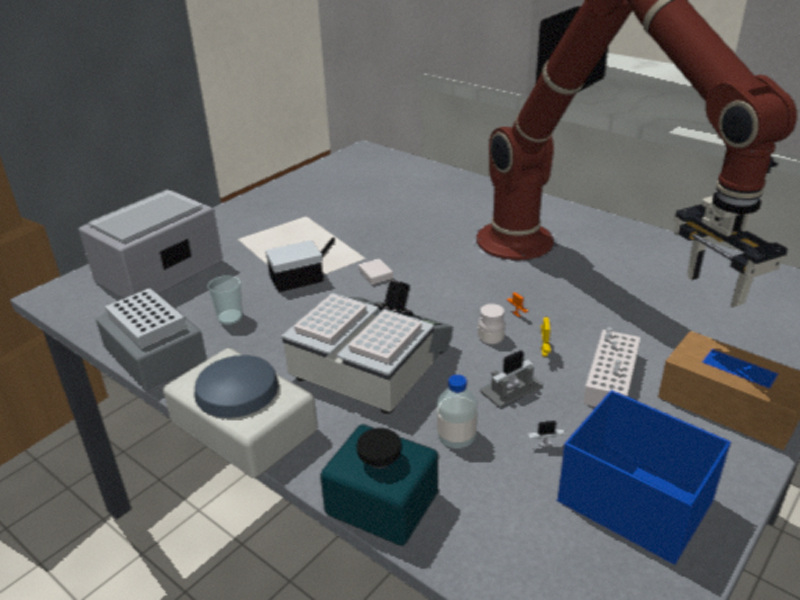

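View pics/side0.png

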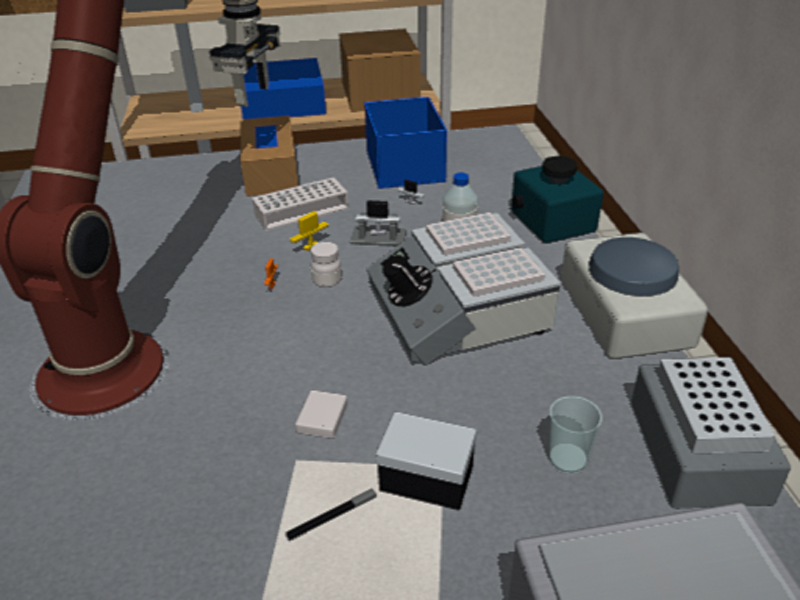

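View pics/wrist0.png

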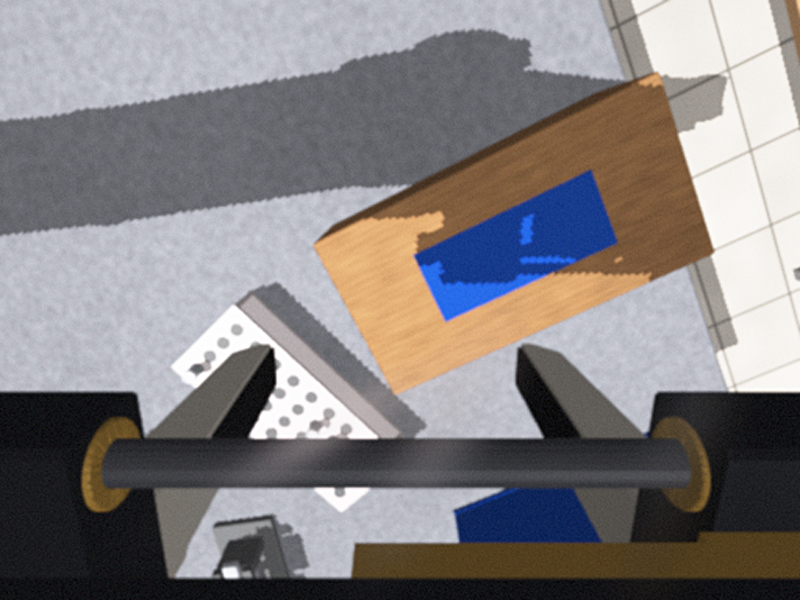

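```bash
cat > h.py <<'E'
import numpy as np, cv2
from workcell import observe, optics, bot
def shot(n,tag,crop=None,k=None):
    c=optics.read_camera(n); np.savez(f"pics/{tag}.npz",**c)
    view(tag,crop); return c
def view(tag,crop=None,out=None):
    im=np.load(f"pics/{tag}.npz")["image"][:,:,::-1]
    x0,y0,x1,y1=crop or (0,0,512,384)
    k=min(800/(x1-x0),600/(y1-y0))
    cv2.imwrite(f"pics/{out or tag}.png",cv2.resize(im[y0:y1,x0:x1],None,fx=k,fy=k,interpolation=cv2.INTER_CUBIC)); print(tag,"scale",k)
def plane(tag,uv,z):
    c=np.load(f"pics/{tag}.npz");uv=np.atleast_2d(np.array(uv,float))
    T=c["world_from_camera"];d=np.c_[uv,np.ones(len(uv))]@np.linalg.inv(c["K"]).T@T[:3,:3].T
    o=T[:3,3];return o+d*((z-o[2])/d[:,2])[:,None]
def ray(tag,uv):
    c=np.load(f"pics/{tag}.npz");T=c["world_from_camera"]
    d=T[:3,:3]@np.linalg.inv(c["K"])@np.array([uv[0],uv[1],1.]);return T[:3,3],d/np.linalg.norm(d)
def two(t1,u1,t2,u2):
    a,d=ray(t1,u1);b,e=ray(t2,u2)
    s=np.linalg.lstsq(np.c_[d,-e],b-a,rcond=None)[0]
    p,q=a+s[0]*d,b+s[1]*e;return (p+q)/2,np.linalg.norm(p-q)
def proj(tag,P):
    c=np.load(f"pics/{tag}.npz");T=np.linalg.inv(c["world_from_camera"])
    p=np.atleast_2d(P)@T[:3,:3].T+T[:3,3];q=p@c["K"].T;return q[:,:2]/q[:,2:]
E
python3 - <<'E'
from h import *
shot("scene","sc0"); shot("side","sd0")
view("sc0",(290,210,390,290),"sc0_fork"); view("sd0",(150,100,290,205),"sd0_fork")
view("sc0",(170,170,300,265),"sc0_sh"); view("sd0",(225,125,365,230),"sd0_sh")
E
```

```text
sc0 scale 1.5625
sd0 scale 1.5625
sc0 scale 7.5
sd0 scale 5.714285714285714
sc0 scale 6.153846153846154
sd0 scale 5.714285714285714
```

View pics/sc0_fork.png

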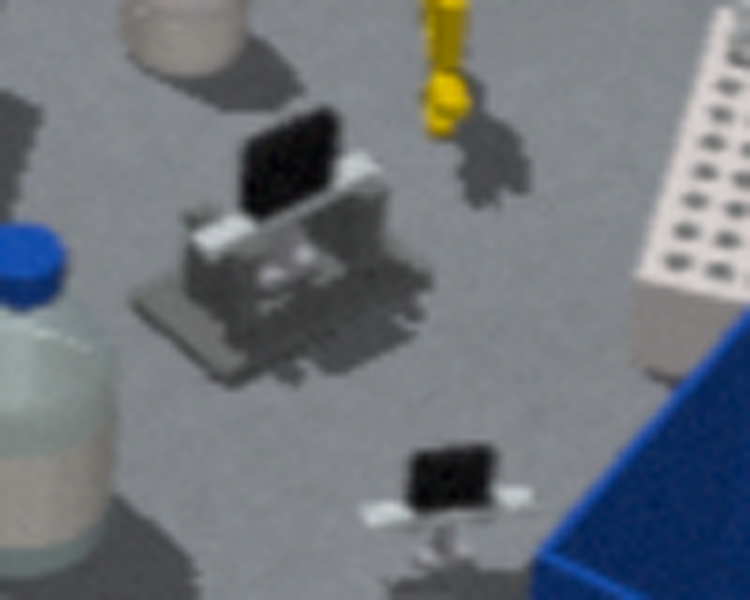

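View pics/sd0_fork.png

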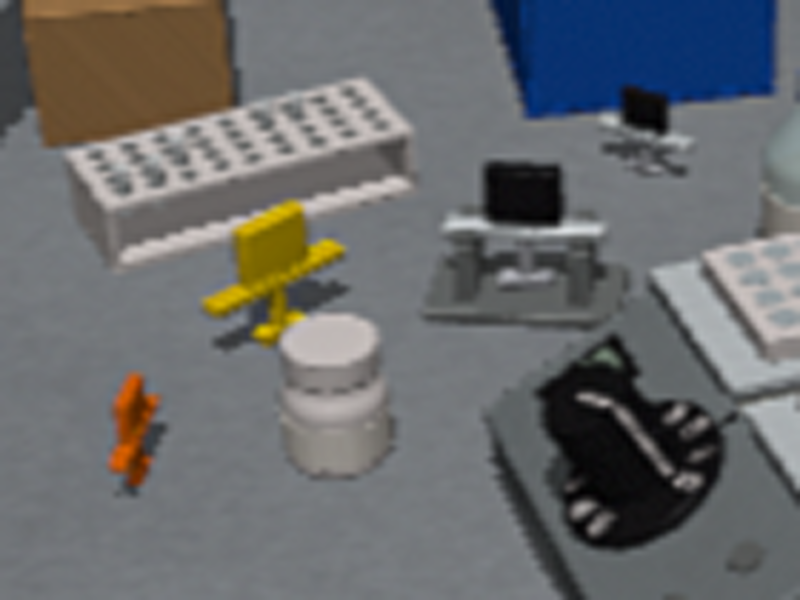

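View pics/sc0_sh.png

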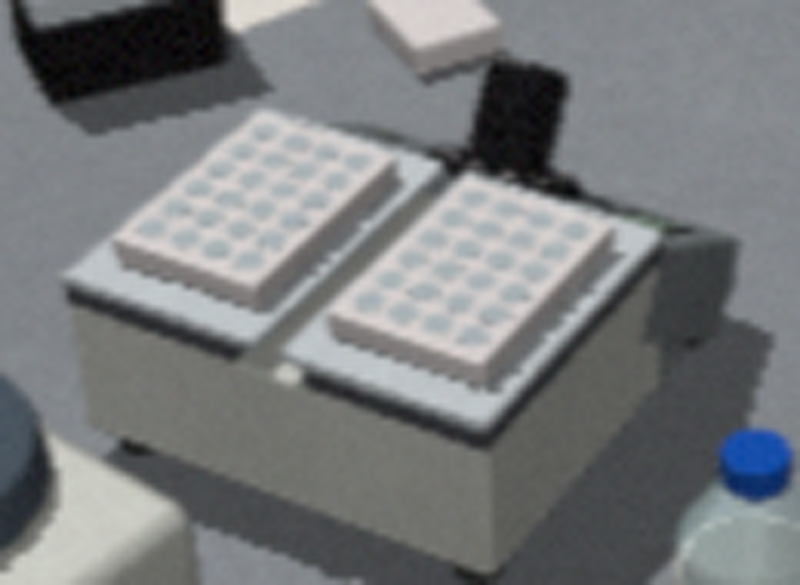

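View pics/sd0_sh.png

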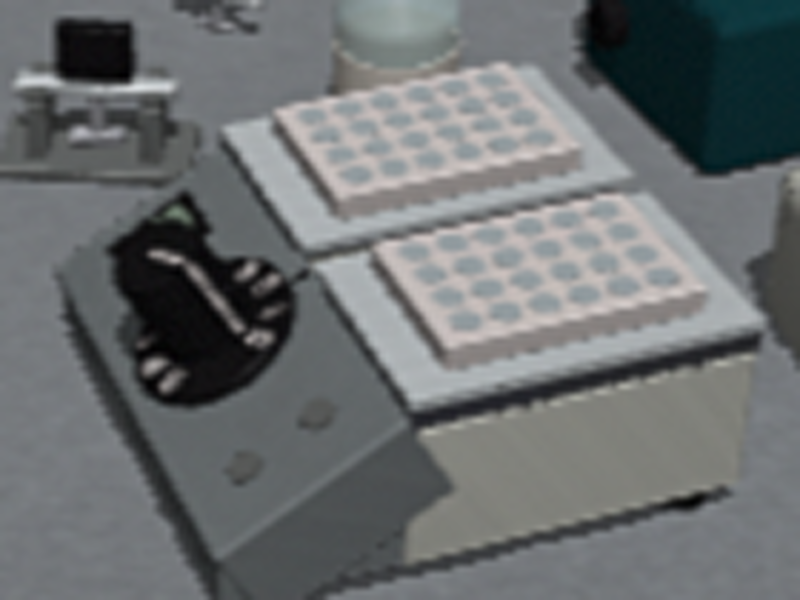

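Run:
```python
from h import *
sd=lambda p:(np.array(p,float)/5.714+[225,125]-0.4)
sc=lambda p:(np.array(p,float)/6.1538+[170,170]-0.4)
A=plane("sd0",sd([(222,128),(530,65),(632,178),(310,253),(318,262),(640,190),(762,333),(415,410)]),.110);print(A.round(3))
B=plane("sc0",sc([(65,275),(490,430),(665,235),(240,350),(285,350),(445,160),(465,170)]),.110);print(B.round(3))
# fork/clamp
sf=lambda p:(np.array(p,float)/5.714+[150,100]-0.4)
cf=lambda p:(np.array(p,float)/7.5+[290,210]-0.4)
print("bar top z.083 side",plane("sd0",sf([(442,222),(607,227)]),.088).round(3))
# fin top corners 2 view
for a,b in [((487,163),(340,110)),((560,165),(245,145))]:
  for (aa,bb) in [(a,b)]: print(two("sd0",sf(aa),"sc0",cf(bb)))
print("fork base side",plane("sd0",sf([(422,312),(610,325),(632,270),(445,255)]),.008).round(3))
print("fork base sc",plane("sc0",cf([(135,300),(230,380),(430,275)]),.006).round(3))
```

```text
[[ 0.552  0.152  0.11 ]
 [ 0.717  0.18   0.11 ]
 [ 0.736  0.068  0.11 ]
 [ 0.571  0.036  0.11 ]
 [ 0.573  0.028  0.11 ]
 [ 0.736  0.057  0.11 ]
 [ 0.753 -0.064  0.11 ]
 [ 0.59  -0.089  0.11 ]]
[[ 0.758 -0.053  0.11 ]
 [ 0.722  0.187  0.11 ]
 [ 0.554  0.158  0.11 ]
 [ 0.748  0.056  0.11 ]
 [ 0.736  0.073  0.11 ]
 [ 0.57   0.029  0.11 ]
 [ 0.571  0.043  0.11 ]]
bar top z.083 side [[0.46  0.257 0.088]
 [0.544 0.234 0.088]]
(array([0.49138564, 0.32200559, 0.08468354]), np.float64(0.0026987755364725734))
(array([0.53130038, 0.30563607, 0.08618734]), np.float64(0.002176877862335024))
fork base side [[0.449 0.297 0.008]
 [0.549 0.263 0.008]
 [0.571 0.317 0.008]
 [0.469 0.355 0.008]]
fork base sc [[0.556 0.273 0.006]
 [0.573 0.329 0.006]
 [0.47  0.359 0.006]]
```

Candidates for the clamp (scene 800x600 px): orange (517,302), yellow (546,335), small black/metal one loose at (546,430), black-finned one in the fork at (513,365). I choose the one in the fork: it isn't orange or yellow, and it is the larger of the two black/metal ones; the close crop confirms it hangs on the grey fork.

```bash
python3 -m creep '[[0.03,-0.04,0.03,0,0,0.02],[0.065,-0.08,0.04,0,0,0.04],[0.1,-0.12,0.04,0,0,0.06],[0.13,-0.16,0.04,0,0,0.08],[0.16,-0.2,0.04,0,0,0.1],[0.19,-0.235,0.04,0,0,0.115],[0.224,-0.27,0.04,0,0,0.115],[0.224,-0.27,0.04,0,0,0.115],[0.224,-0.27,0.04,0,0,0.115],[0.224,-0.27,0.04,0,0,0.115]]' 0.06
python3 - <<'E'
from h import *
shot("wrist","w1")
E
```

```text
time: 1.25
eef_pos: [0.5098, 0.3145, 0.2579]
ee_rot: [-3.14, 0.0, 1.23]
ft_force: [-1.5, -0.1, -0.6]
width: 0.0604
w1 scale 1.5625
```

View pics/w1.png

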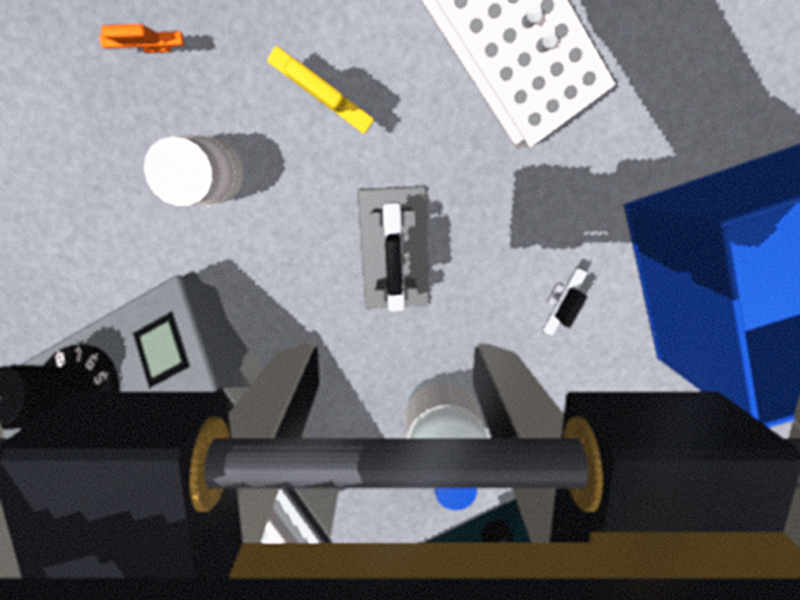

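Run:
```python
from h import *
view("w1",(210,105,310,205),"w1c")
im=np.load("pics/w1.npz")["image"].astype(int)
sub=im[105:205,225:285]
for nm,m,z in [("fin",sub.max(2)<45,.085),("bar",sub.min(2)>215,.05)]:
    n,l,st,ce=cv2.connectedComponentsWithStats(m.astype(np.uint8))
    for i in range(1,n):
        if st[i,4]>25: print(nm,st[i],ce[i]+[225,105],plane("w1",ce[i]+[225,105],z).round(4))
```

```text
w1 scale 6.0
fin [ 22  45  10  38 268] [251.97761194 170.71268657] [[0.508 0.314 0.085]]
bar [ 20  26  11  19 180] [250.31111111 139.69444444] [[0.4772 0.3226 0.05  ]]
bar [24 84 10 10 86] [253.1744186  193.80232558] [[0.545  0.3024 0.05  ]]
```

View pics/w1c.png

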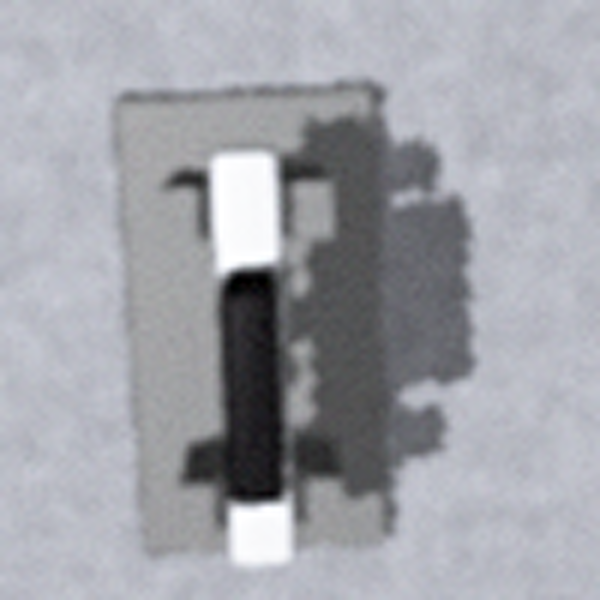

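Run:
```python
from h import *
f=lambda p:np.array(p,float)/6+[210,105]-0.4
P=plane("w1",f([(244,153),(261,565)]),.05);print(P,P.mean(0),np.degrees(np.arctan2(*(P[1]-P[0])[[1,0]])),np.linalg.norm(P[1]-P[0]))
Q=plane("w1",f([(252,272),(256,498)]),.085);print(Q,Q.mean(0))
T=plane("w1",[(447/1.5625,430/1.5625)],.1);print("bottle",T, plane("w1",[(180/1.5625,172/1.5625)],.07))
```

```text
[[0.46606169 0.32649657 0.05      ]
 [0.55145075 0.30004951 0.05      ]] [0.50875622 0.31327304 0.05      ] -17.209018980487244 0.08939092838037868
[[0.48495295 0.32170485 0.085     ]
 [0.52738489 0.30748509 0.085     ]] [0.50616892 0.31459497 0.085     ]
bottle [[0.64323778 0.31077406 0.1       ]] [[0.39130816 0.18817126 0.07      ]]
```

```bash
python3 -m creep '[[-0.001,0,-0.04,0,0,0.02],[-0.002,0,-0.08,0,0,0.035],[-0.002,0,-0.12,0,0,0.035],[-0.002,0,-0.155,0,0,0.035],[-0.002,0,-0.18,0,0,0.035],[-0.002,0,-0.195,0,0,0.035],[-0.002,0,-0.206,0,0,0.035],[-0.002,0,-0.206,0,0,0.035]]' 0.06
python3 -m creep '[[0,0,0,0,0,0],[0,0,0,0,0,0],[0,0,0,0,0,0],[0,0,0,0,0,0],[0,0,0,0,0,0]]' 0 40
```

```text
time: 2.1
eef_pos: [0.5052, 0.3166, 0.0507]
ee_rot: [-3.137, 0.002, 1.27]
ft_force: [0.0, -0.6, 2.0]
width: 0.0599
time: 2.6
eef_pos: [0.5055, 0.3166, 0.0512]
ee_rot: [-3.138, 0.001, 1.27]
ft_force: [-0.7, -0.2, -0.1]
width: 0.0247
```

```bash
python3 -m creep '[[0,0,0,0,0,0],[0,0,0,0,0,0],[0,0,0,0,0,0],[0,0,0,0,0,0],[0,0,0,0,0,0]]'
python3 -m creep '[[0,0,0.015,0,0,0],[0,0,0.04,0,0,0],[0,0,0.08,0,0,0],[0,0,0.12,0,0,0],[0,0,0.16,0,0,0],[0,0,0.2,0,0,0],[0,0,0.2,0,0,0]]'
python3 - <<'E'
from h import *
shot("wrist","w2"); shot("side","sd2"); view("sd2",(200,60,340,165),"sd2c")
E
```

```text
time: 3.1
eef_pos: [0.5055, 0.316, 0.0513]
ee_rot: [-3.137, 0.002, 1.269]
ft_force: [-1.2, -3.0, 2.4]
width: 0.0117
time: 3.8
eef_pos: [0.5084, 0.3186, 0.2572]
ee_rot: [3.138, -0.009, 1.27]
ft_force: [0.4, 0.1, -1.7]
width: 0.0118
w2 scale 1.5625
sd2 scale 1.5625
sd2 scale 5.714285714285714
```

View pics/w2.png

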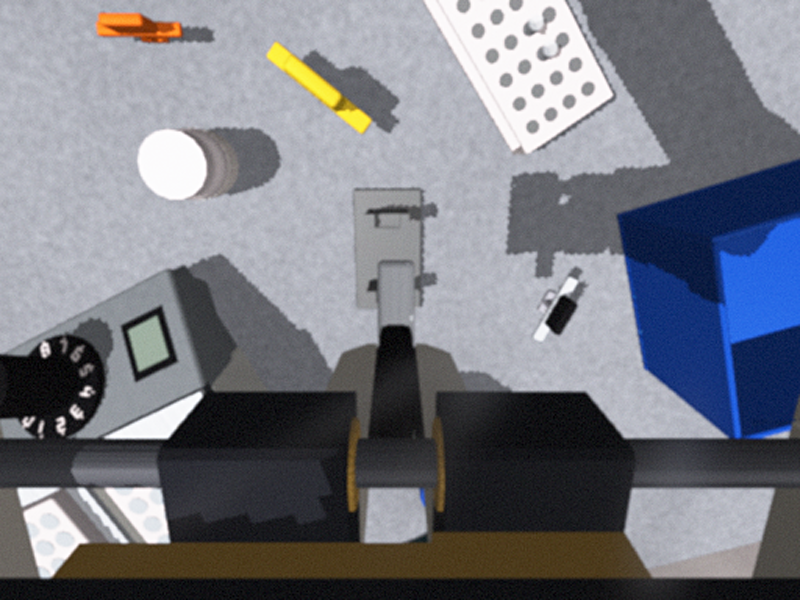

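View pics/sd2.png

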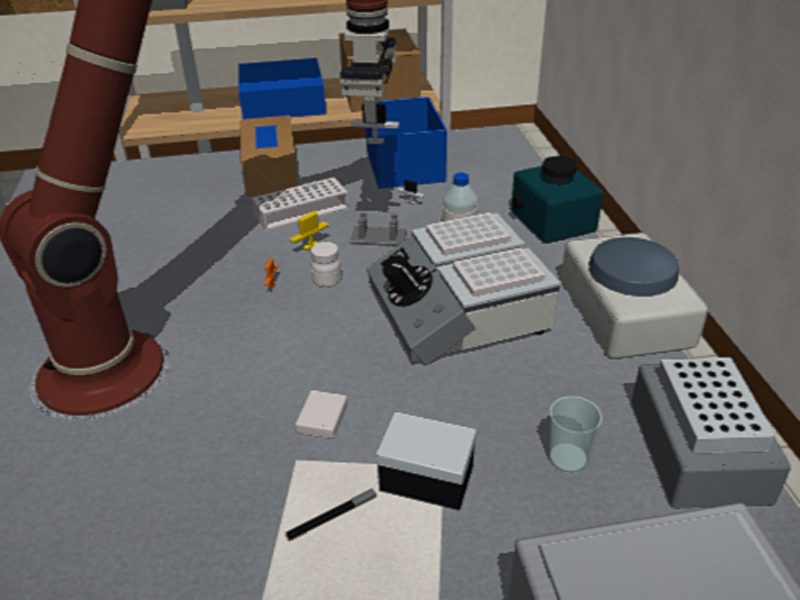

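```bash
python3 -m creep '[[0.02,-0.02,0.02,0,0,0.05],[0.04,-0.055,0.04,0,0,0.1],[0.065,-0.09,0.04,0,0,0.15],[0.09,-0.125,0.04,0,0,0.2],[0.12,-0.16,0.04,0,0,0.26],[0.15,-0.195,0.04,0,0,0.32],[0.18,-0.23,0.04,0,0,0.38],[0.2,-0.25,0.04,0,0,0.43],[0.22,-0.26,0.04,0,0,0.463],[0.22,-0.26,0.04,0,0,0.463],[0.22,-0.26,0.04,0,0,0.463]]'
python3 - <<'E'
from h import *
shot("wrist","w3")
E
```

```text
time: 5.0
eef_pos: [0.7242, 0.0567, 0.2875]
ee_rot: [-3.131, -0.001, 1.733]
ft_force: [-0.3, 0.0, -2.1]
width: 0.0116
w3 scale 1.5625
```

View pics/w3.png

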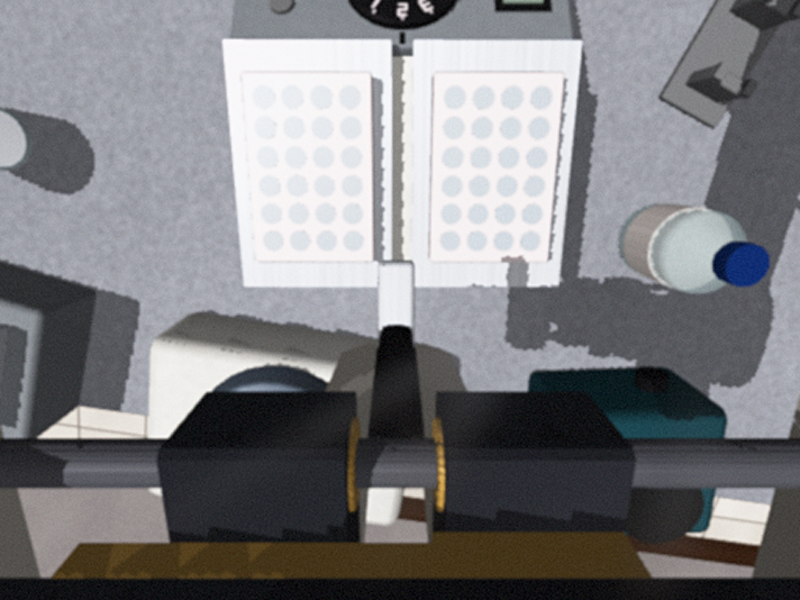

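Run:
```python
from h import *
view("w3",(220,20,290,70),"w3a"); view("w3",(220,130,290,215),"w3b")
im=np.load("pics/w3.npz")["image"].astype(int)
for r in (40,60,80,100,120,140,150,160,175,180): print(r,im[r,238:272].mean(1).astype(int).tolist())
```

```text
w3 scale 11.428571428571429
w3 scale 7.0588235294117645
40 [245, 245, 246, 244, 244, 243, 243, 244, 245, 245, 247, 240, 207, 152, 135, 138, 141, 138, 135, 141, 191, 235, 242, 242, 239, 241, 241, 245, 245, 245, 244, 245, 242, 241]
60 [134, 139, 149, 150, 145, 156, 199, 238, 246, 246, 246, 247, 228, 161, 132, 140, 138, 135, 149, 188, 234, 241, 242, 241, 240, 239, 241, 244, 243, 243, 244, 244, 242, 240]
80 [156, 137, 150, 149, 146, 151, 179, 206, 232, 245, 244, 245, 227, 161, 129, 140, 139, 136, 140, 151, 204, 240, 242, 239, 239, 233, 235, 241, 241, 242, 243, 243, 240, 239]
100 [170, 129, 145, 143, 144, 142, 155, 213, 242, 244, 241, 244, 219, 155, 134, 138, 135, 135, 146, 200, 239, 240, 239, 238, 238, 234, 232, 239, 239, 240, 242, 241, 240, 238]
120 [177, 132, 134, 146, 140, 142, 143, 179, 225, 239, 241, 237, 213, 151, 130, 133, 133, 137, 134, 145, 206, 236, 237, 237, 235, 232, 232, 238, 240, 240, 241, 238, 237, 239]
140 [190, 129, 134, 136, 138, 133, 151, 204, 239, 240, 237, 236, 209, 145, 136, 138, 135, 141, 142, 168, 222, 238, 237, 236, 231, 228, 235, 237, 236, 240, 238, 238, 235, 236]
150 [195, 135, 137, 136, 137, 140, 146, 206, 239, 238, 236, 235, 208, 156, 136, 134, 141, 133, 146, 198, 237, 239, 237, 235, 231, 230, 235, 236, 235, 239, 238, 235, 235, 236]
160 [201, 143, 131, 139, 141, 142, 143, 187, 228, 239, 236, 235, 206, 149, 128, 134, 137, 138, 149, 203, 236, 238, 234, 235, 236, 236, 237, 234, 238, 237, 239, 236, 235, 237]
175 [238, 239, 237, 227, 218, 228, 234, 237, 238, 237, 238, 235, 236, 239, 238, 239, 238, 235, 234, 235, 236, 236, 236, 235, 222, 194, 162, 202, 239, 240, 237, 236, 235, 238]
180 [238, 239, 237, 216, 202, 230, 237, 237, 239, 237, 239, 238, 237, 238, 239, 238, 236, 235, 235, 236, 237, 236, 236, 232, 225, 194, 163, 197, 236, 241, 237, 237, 235, 239]
```

View pics/w3a.png

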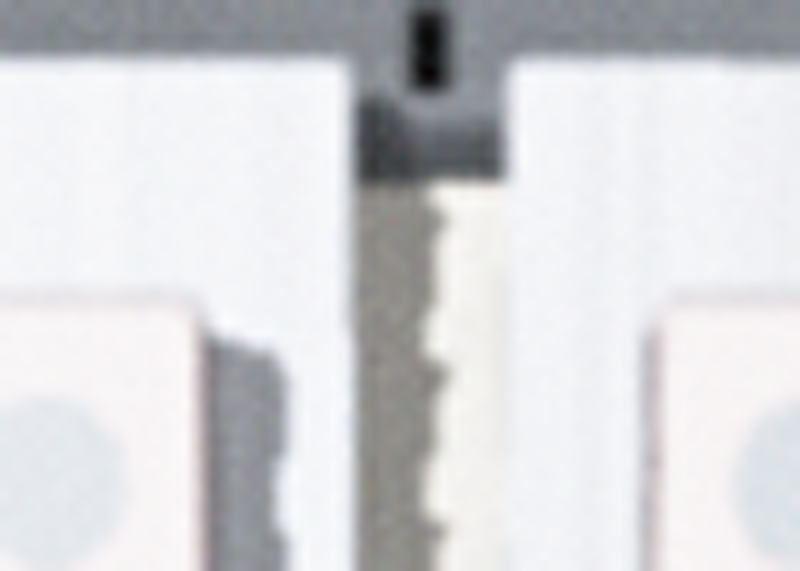

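View pics/w3b.png

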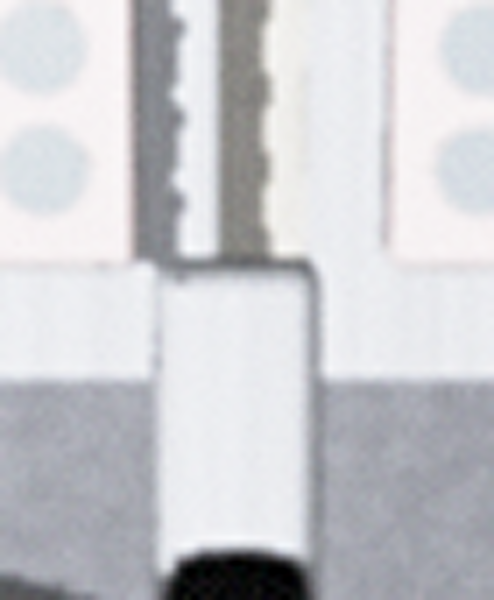

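Run:
```python
from h import *
a=lambda p:np.array(p,float)/11.4286+[220,20]-0.45
b=lambda p:np.array(p,float)/7.0588+[220,130]-0.45
L=plane("w3",[a((355,75)),b((218,100)),b((218,240))],.110)
R=plane("w3",[a((507,75)),b((306,100)),b((306,240))],.110)
print(L.round(4),R.round(4)); M=(L+R)/2
d=M[2]-M[0];yaw=np.arctan2(d[1],d[0]);print("yaw from channel",np.degrees(yaw),"width",L[:,1]-R[:,1])
C=plane("w3",np.array([(223,40),(582,40),(560,287),(244,287)])/1.5625-.3,.110);print(C.round(4),C.mean(0))
e=C[0]-C[1];print("edge yaw",np.degrees(np.arctan2(e[1],e[0]))-90+180,np.degrees(np.arctan2(*(C[2]-C[3])[[1,0]]))-90,"side",np.degrees(np.arctan2(*(C[3]-C[0])[[1,0]])),np.degrees(np.arctan2(*(C[2]-C[1])[[1,0]])),np.linalg.norm(e))
B=plane("w3",[b((234,290)),b((236,540))],.286);print("bar",B)
s=observe();print(s["eef_pos"],s["ee_rot"])
n=np.array([-np.sin(yaw),np.cos(yaw)])
print("bar end lateral minus channel", (B[:,:2]-M[0,:2])@n,"tcp",(s["eef_pos"][:2]-M[0,:2])@n)
```

```text
[[0.5706 0.0297 0.11  ]
 [0.6915 0.049  0.11  ]
 [0.7144 0.0527 0.11  ]] [[0.5684 0.0434 0.11  ]
 [0.6892 0.0632 0.11  ]
 [0.712  0.0672 0.11  ]]
yaw from channel 9.263982019727976 width [-0.01371007 -0.01418854 -0.01444202]
[[ 0.5882 -0.0819  0.11  ]
 [ 0.5493  0.1548  0.11  ]
 [ 0.7173  0.1836  0.11  ]
 [ 0.7564 -0.0549  0.11  ]] [0.6528038  0.05040982 0.11      ]
edge yaw 9.342041154643113 9.309058891337159 side 9.100330517235042 9.724750313170905 0.23987197237715865
bar [[0.68539489 0.05068632 0.286     ]
 [0.70667647 0.05434553 0.286     ]]
[0.72400922 0.05773632 0.288659  ] [-3.13300339e+00 -7.10387784e-04  1.73414133e+00]
bar end lateral minus channel [-0.00466861 -0.00448311] tcp -0.0039268273347086505
```

```bash
python3 -m creep '[[-0.025,-0.003,0,0,0,0],[-0.055,-0.006,-0.02,0,0,0],[-0.076,-0.008,-0.05,0,-0.008,0],[-0.076,-0.008,-0.08,0,-0.008,0],[-0.076,-0.008,-0.105,0,-0.008,0],[-0.076,-0.008,-0.12,0,-0.008,0],[-0.076,-0.008,-0.124,0,-0.008,0],[-0.076,-0.008,-0.124,0,-0.008,0],[-0.076,-0.008,-0.124,0,-0.008,0]]'
python3 - <<'E'
from h import *
shot("wrist","w4"); shot("side","sd4",(225,100,345,190)); shot("scene","sc4",(170,140,300,238))
E
```

```text
time: 5.95
eef_pos: [0.6485, 0.0505, 0.1659]
ee_rot: [3.14, 0.0, 1.735]
ft_force: [-0.5, 0.1, -2.6]
width: 0.0116
w4 scale 1.5625
sd4 scale 6.666666666666667
sc4 scale 6.122448979591836
```

View pics/w4.png

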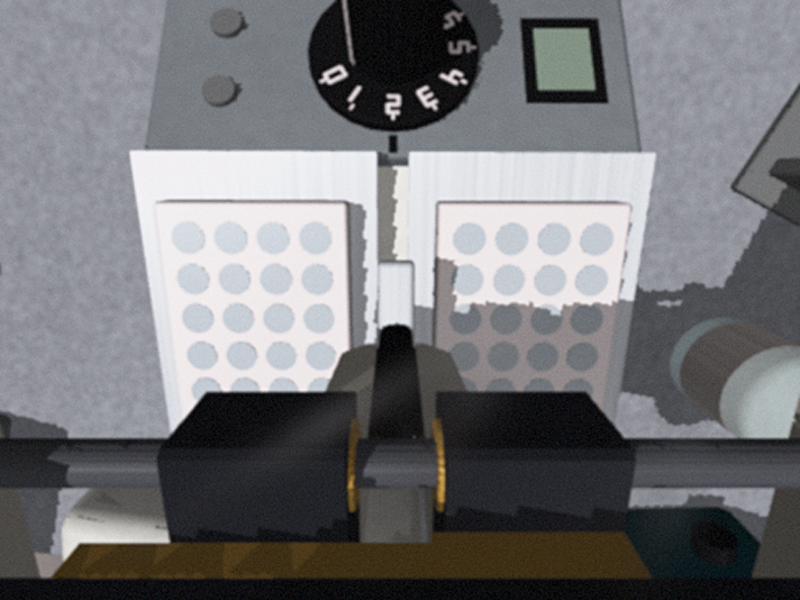

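View pics/sd4.png

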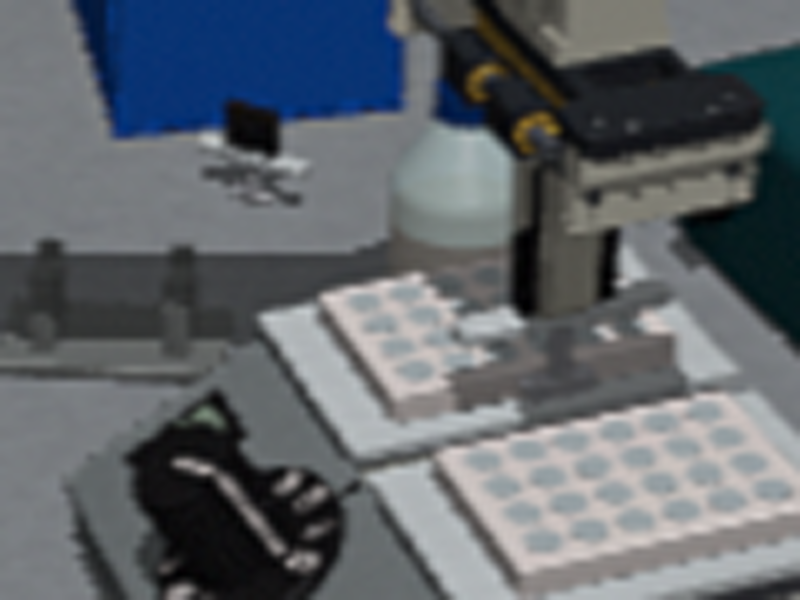

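View pics/sc4.png

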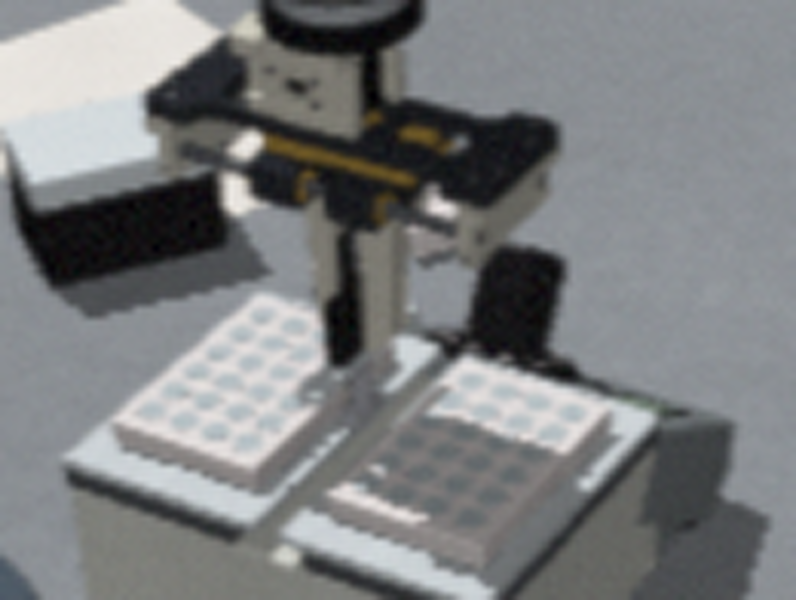

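Run:
```python
from h import *
view("w4",(225,85,285,130),"w4a")
im=np.load("pics/w4.npz")["image"].astype(int)
for r in (100,110,130,150,162,175,185,190): print(r,im[r,236:274].mean(1).astype(int).tolist())
```

```text
w4 scale 13.333333333333334
100 [237, 236, 236, 238, 225, 152, 79, 65, 71, 75, 72, 74, 99, 119, 131, 124, 124, 121, 126, 118, 122, 118, 121, 124, 128, 177, 224, 239, 235, 235, 234, 235, 236, 235, 233, 232, 231, 231]
110 [235, 235, 236, 239, 223, 170, 129, 130, 129, 127, 125, 123, 128, 127, 130, 124, 122, 137, 195, 233, 234, 233, 230, 231, 228, 227, 225, 233, 236, 233, 235, 234, 234, 232, 232, 229, 230, 229]
130 [234, 234, 235, 235, 218, 160, 125, 127, 128, 128, 127, 126, 124, 130, 127, 122, 132, 175, 219, 233, 231, 232, 232, 229, 225, 225, 233, 232, 232, 231, 232, 235, 231, 232, 229, 225, 225, 229]
150 [231, 232, 233, 234, 220, 179, 130, 129, 128, 133, 127, 129, 127, 133, 125, 123, 134, 191, 230, 232, 230, 231, 230, 232, 229, 228, 231, 228, 229, 229, 230, 230, 229, 230, 228, 226, 225, 225]
162 [230, 230, 232, 232, 219, 175, 128, 119, 121, 121, 127, 126, 128, 123, 135, 154, 178, 189, 209, 231, 229, 230, 232, 228, 224, 222, 227, 229, 229, 228, 228, 229, 230, 229, 227, 222, 226, 230]
175 [232, 229, 229, 231, 225, 210, 201, 215, 226, 228, 228, 228, 231, 229, 228, 229, 230, 228, 225, 225, 223, 224, 225, 227, 224, 226, 210, 174, 149, 185, 227, 229, 227, 228, 225, 222, 225, 227]
185 [227, 228, 228, 226, 221, 195, 179, 212, 230, 229, 230, 230, 230, 230, 226, 229, 229, 230, 226, 225, 227, 225, 226, 227, 228, 219, 209, 175, 159, 186, 227, 230, 227, 226, 225, 224, 226, 227]
190 [226, 227, 226, 230, 224, 202, 187, 215, 224, 230, 228, 229, 228, 229, 227, 230, 228, 228, 226, 226, 225, 226, 227, 227, 222, 223, 203, 177, 151, 189, 227, 228, 227, 223, 225, 221, 225, 230]
```

Run:
```python
from h import *
view("w4",(225,130,285,215),"w4b")
```

```text
w4 scale 7.0588235294117645
```

View pics/w4a.png

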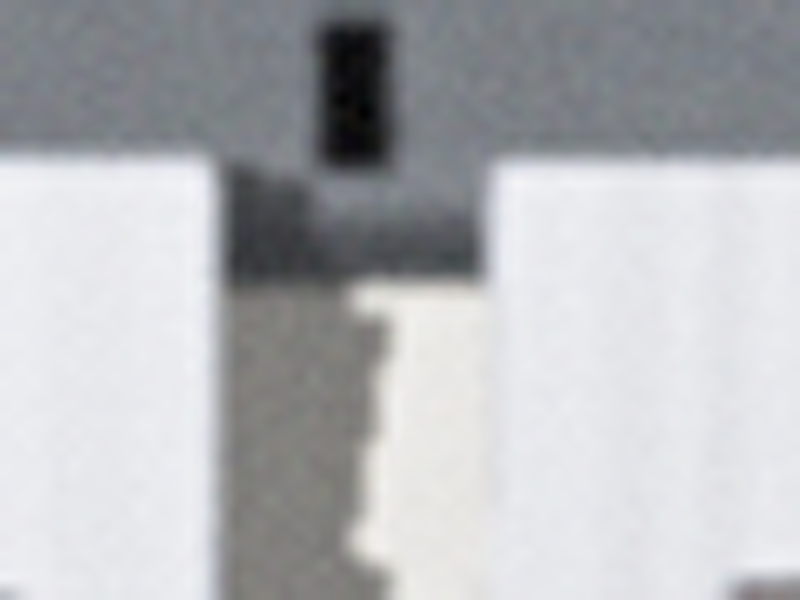

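View pics/w4b.png

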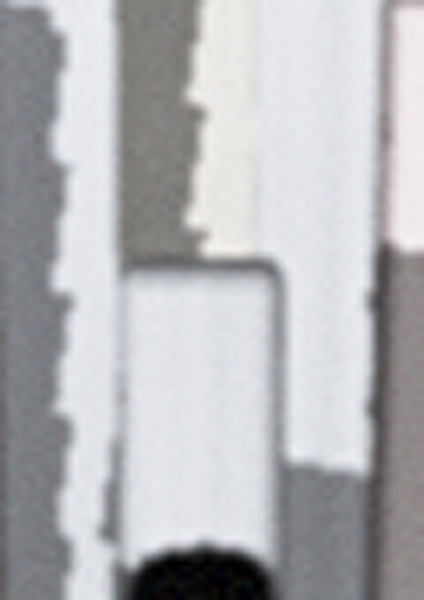

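Run:
```python
from h import *
b=lambda p:np.array(p,float)/7.0588+[225,130]-0.45
a=lambda p:np.array(p,float)/13.3333+[225,85]-0.47
L=plane("w4",[a((219,180)),b((119,20)),b((120,250))],.110)
R=plane("w4",[a((490,180)),b((257,20)),b((257,250))],.110)
M=(L+R)/2;print(M.round(4),np.linalg.norm(L-R,axis=1))
yaw=np.radians(9.3);n=np.array([-np.sin(yaw),np.cos(yaw)]);u=np.array([np.cos(yaw),np.sin(yaw)])
B=plane("w4",[b((200.5,265)),b((200.5,500))],.1640);print(B)
print("bar lat",(B[:,:2]-M[1,:2])@n,(M[:,:2]-M[1,:2])@n)
s=observe();print("tcp lat",(s["eef_pos"][:2]-M[1,:2])@n,s["eef_pos"],s["ee_rot"])
print("bar end along from TCP",(B[0,:2]-s["eef_pos"][:2])@u)
C=plane("w4",np.array([(131,152),(655,153)])/1.5625-.3,.110);print(C, C.mean(0)[:2]+.085*u)
```

```text
[[0.5696 0.0365 0.11  ]
 [0.5935 0.0404 0.11  ]
 [0.6176 0.0445 0.11  ]] [0.01451986 0.01440434 0.01473849]
[[0.60766981 0.04413047 0.164     ]
 [0.62758546 0.04744469 0.164     ]]
bar lat [0.00134989 0.0014021 ] [-7.00330344e-05  0.00000000e+00  7.69700548e-05]
tcp lat 0.0004833305638330921 [0.64864282 0.04996196 0.16584921] [3.14008928e+00 6.67599201e-04 1.73425748e+00]
bar end along from TCP -0.04137683951121816
[[ 0.58850625 -0.08162626  0.11      ]
 [ 0.54960767  0.154613    0.11      ]] [0.65293969 0.05022969]
```

```bash
python3 -m creep '[[0,-0.001,-0.005,0,0,0],[0,-0.0015,-0.01,0,0,0],[0,-0.0015,-0.01,0,0,0],[0,-0.0015,-0.01,0,0,0]]'
python3 - <<'E'
from h import *
shot("wrist","w5",(225,130,285,215)); shot("scene","sc5",(205,175,265,220));shot("side","sd5",(270,130,345,186))
E
```

```text
time: 6.5
eef_pos: [0.6484, 0.0483, 0.1555]
ee_rot: [3.141, 0.001, 1.734]
ft_force: [-0.4, 0.0, -2.3]
width: 0.0117
w5 scale 7.0588235294117645
sc5 scale 13.333333333333334
sd5 scale 10.666666666666666
```

View pics/w5.png

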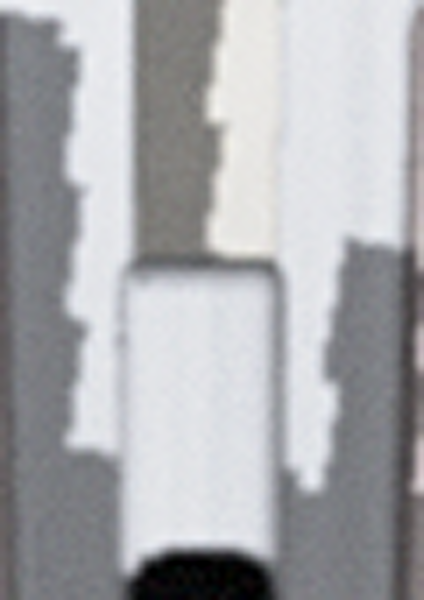

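View pics/sc5.png

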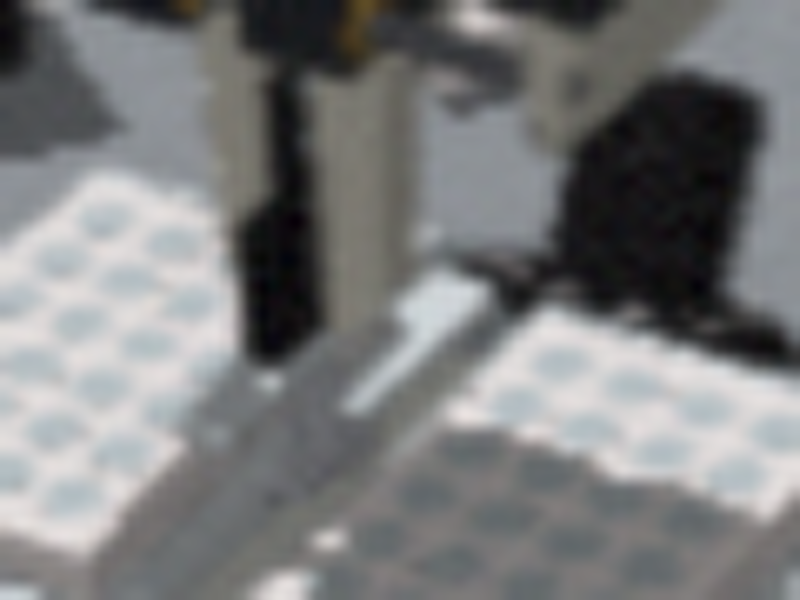

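View pics/sd5.png

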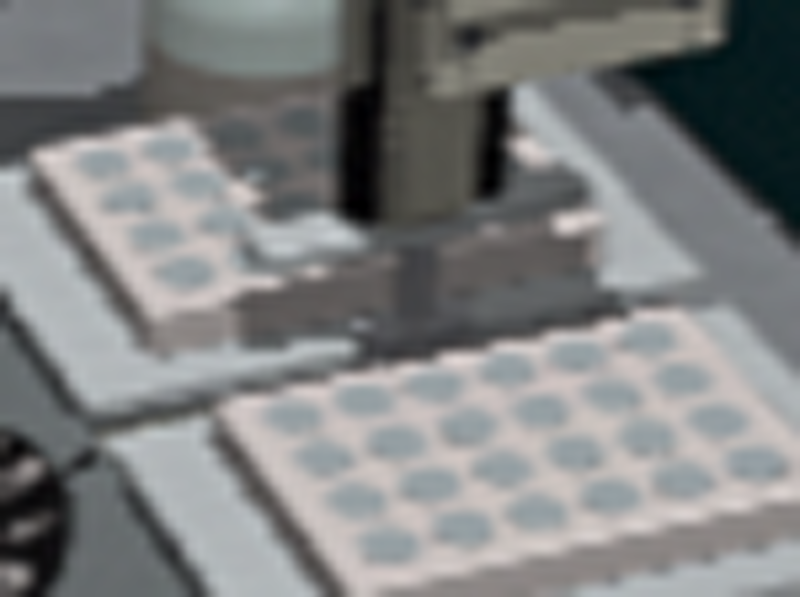

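Run:
```python
from h import *
b=lambda p:np.array(p,float)/7.0588+[225,130]-0.45
L=plane("w5",[b((133,20)),b((134,240))],.110);R=plane("w5",[b((280,20)),b((279,240))],.110);M=(L+R)/2
yaw=np.radians(9.3);n=np.array([-np.sin(yaw),np.cos(yaw)])
B=plane("w5",[b((201.5,265)),b((201.5,500))],.154)
print(np.linalg.norm(L-R,axis=1),(B[:,:2]-M[1,:2])@n,(observe()["eef_pos"][:2]-M[1,:2])@n)
```

```text
[0.01462851 0.01485118] [-0.00053123 -0.0004939 ] -0.0008758661469876371
```

```bash
python3 -m creep '[[0,0.0001,-0.003,0,0,0],[0,0.0001,-0.006,0,0,0],[0,0.0001,-0.009,0,0,0],[0,0.0001,-0.012,0,0,0]]'
python3 -m creep '[[0,0,-0.003,0,0,0],[0,0,-0.006,0,0,0],[0,0,-0.0065,0,0,0],[0,0,-0.0065,0,0,0]]'
```

```text
time: 7.05
eef_pos: [0.6486, 0.0486, 0.1435]
ee_rot: [3.14, 0.001, 1.734]
ft_force: [-0.0, -0.3, -3.4]
width: 0.0119
time: 7.45
eef_pos: [0.6486, 0.0486, 0.1369]
ee_rot: [3.14, 0.001, 1.734]
ft_force: [-0.2, 0.1, -1.8]
width: 0.0116
```

```bash
python3 -m creep '[[0,0.0005,-0.0005,0,0,-0.14],[0,0.001,-0.0007,0,0,-0.28],[0.0001,0.0015,-0.0007,0,0,-0.42],[0.0002,0.002,-0.0007,0,0,-0.56],[0.0005,0.0024,-0.0007,0,0,-0.7],[0.0007,0.0028,-0.0007,0,0,-0.84],[0.0011,0.0032,-0.0007,0,0,-0.98],[0.0015,0.0035,-0.0007,0,0,-1.12],[0.0019,0.0038,-0.0007,0,0,-1.26],[0.0024,0.004,-0.0007,0,0,-1.4],[0.0029,0.0041,-0.0007,0,0,-1.54],[0.003,0.0041,-0.0007,0,0,-1.571]]'
```

```text
time: 8.65
eef_pos: [0.6518, 0.0534, 0.1363]
ee_rot: [3.141, 0.0, 0.163]
ft_force: [-0.4, -0.2, -1.7]
width: 0.0117
```

```bash
python3 -m creep '[[0,0,0,0,0,0],[0,0,0,0,0,0]]'
python3 - <<'E'
from h import *
shot("wrist","w6"); shot("side","sd6",(225,100,345,190)); shot("scene","sc6",(170,140,300,238)); print(observe()["moment"])
E
```

```text
time: 8.85
eef_pos: [0.6518, 0.0537, 0.1364]
ee_rot: [3.141, -0.0, 0.165]
ft_force: [-0.1, -0.3, -2.2]
width: 0.0119
w6 scale 1.5625
sd6 scale 6.666666666666667
sc6 scale 6.122448979591836
[-0.05822037  0.02920859 -0.00390001]
```

View pics/w6.png

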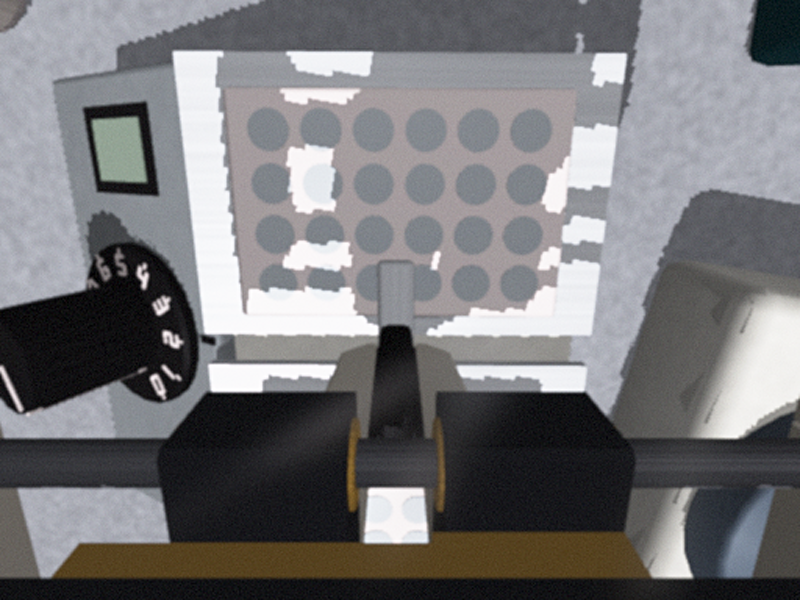

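View pics/sd6.png

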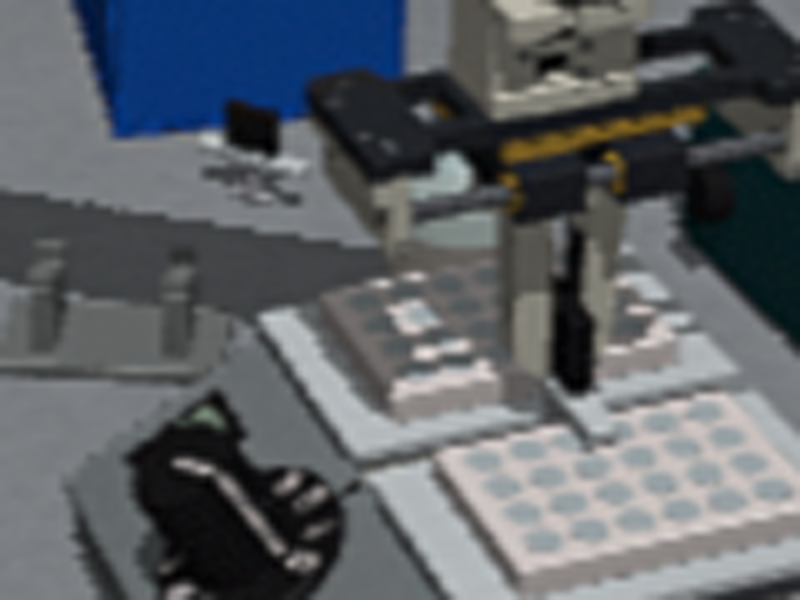

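View pics/sc6.png

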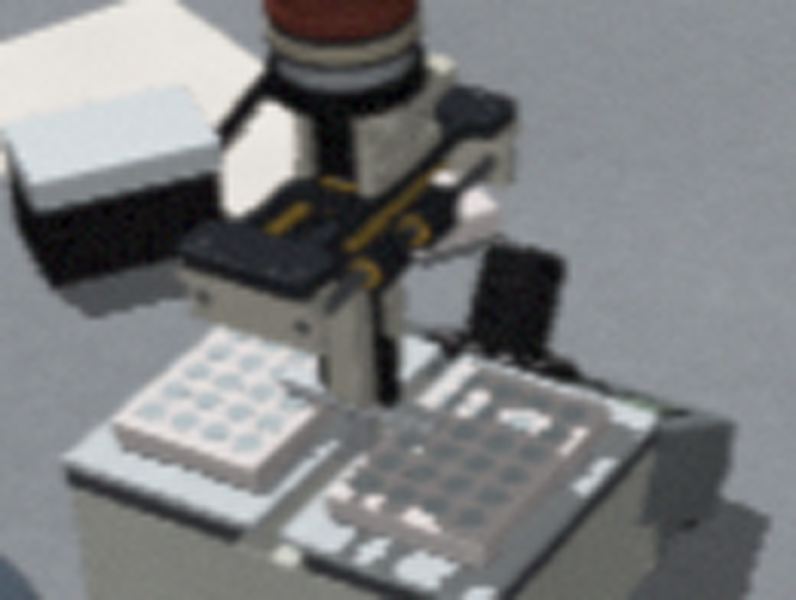

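```bash
python3 -m creep '[[0,0,-0.0007,0,0,0],[0,0,-0.0007,0,0,0]]'
python3 -m creep '[[0,0,0,0,0,0],[0,0,0,0,0,0],[0,0,0,0,0,0],[0,0,0,0,0,0],[0,0,0,0,0,0]]' 0.05
python3 -m creep '[[0,0,0.01,0,0,0],[0,0,0.03,0,0,0],[0,0,0.06,0,0,0],[0,0,0.1,0,0,0],[0,0,0.14,0,0,0],[0,0,0.18,0,0,0],[0,0,0.18,0,0,0],[0,0,0.18,0,0,0]]' 0.05
python3 - <<'E'
from h import *
shot("wrist","w7"); shot("side","sd7",(225,100,345,190)); shot("scene","sc7",(170,140,300,238))
E
```

```text
time: 9.2
eef_pos: [0.6519, 0.0532, 0.1359]
ee_rot: [3.141, -0.0, 0.164]
ft_force: [-0.2, -0.2, -1.4]
width: 0.0116
time: 9.7
eef_pos: [0.652, 0.0533, 0.136]
ee_rot: [3.141, -0.001, 0.164]
ft_force: [-0.5, 0.1, -0.7]
width: 0.047
time: 10.5
eef_pos: [0.6523, 0.053, 0.3178]
ee_rot: [3.141, -0.004, 0.164]
ft_force: [0.0, 0.4, -0.2]
width: 0.0501
w7 scale 1.5625
sd7 scale 6.666666666666667
sc7 scale 6.122448979591836
```

View pics/w7.png

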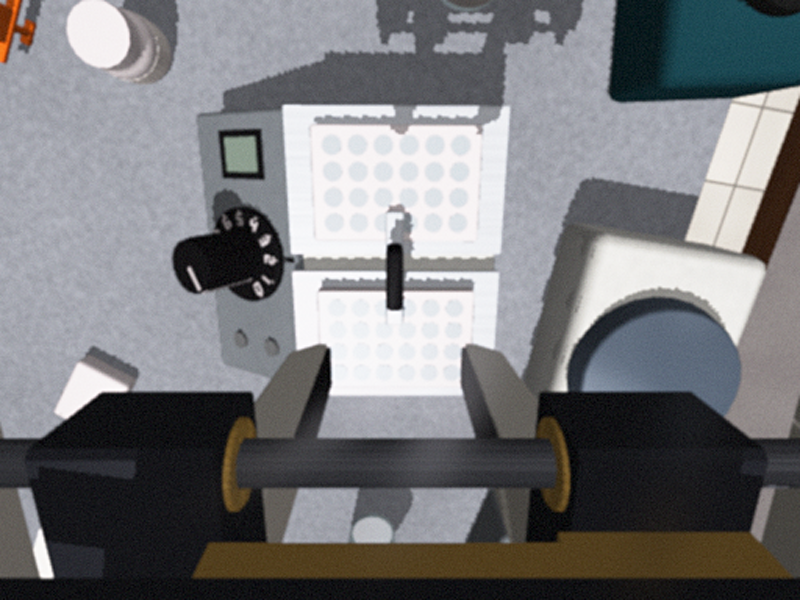

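View pics/sd7.png

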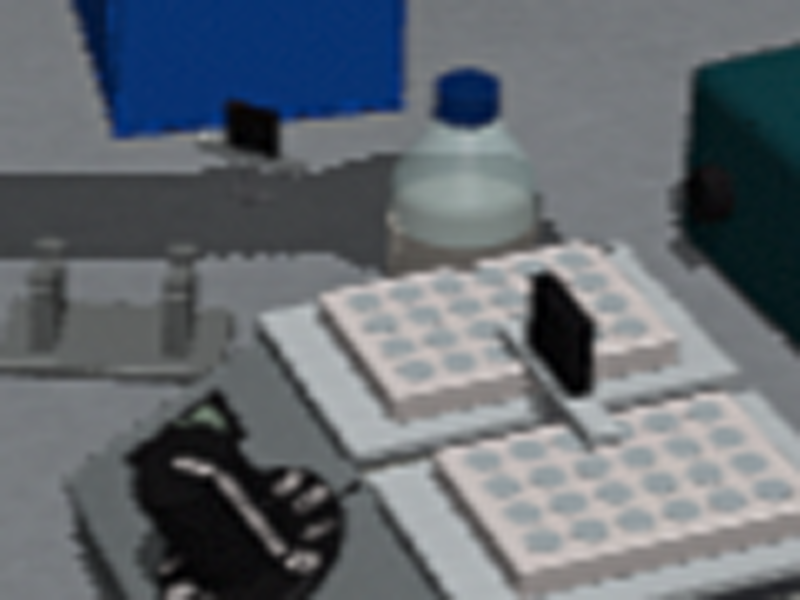

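View pics/sc7.png

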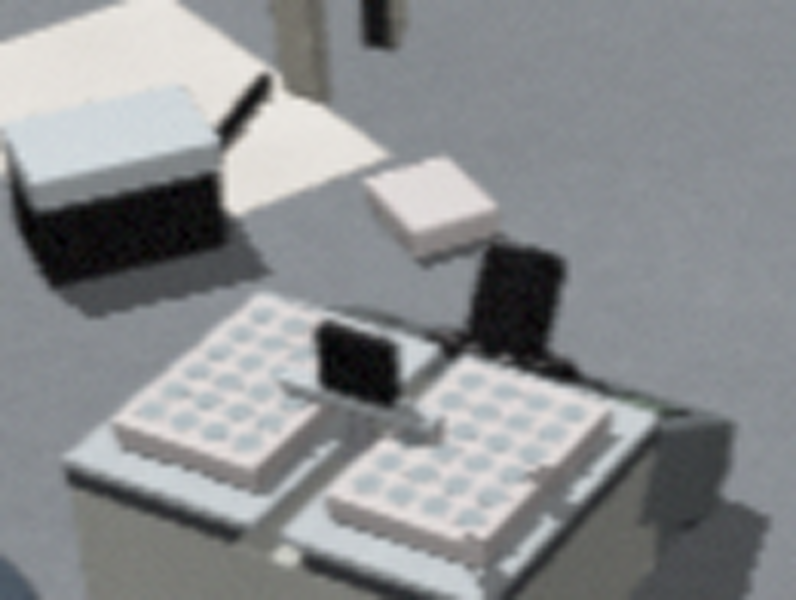

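Run:
```python
from h import *
from scipy.spatial.transform import Rotation as R
s=observe();y=np.radians(9.3);n=np.array([-np.sin(y),np.cos(y),0])
R0=R.from_euler("xyz",s["ee_rot"]);down=R.from_euler("xyz",[np.pi,0,y+np.radians(60)])
G=R.from_rotvec(-n*np.pi/6)*down
d=G*R0.inv();print(d.as_rotvec(),np.degrees(d.magnitude()),G.as_matrix()[:,2]);print(s["joints"])
```

```text
[-0.19135344 -0.51455764  1.02127218] 66.433031176025 [ 0.49342786  0.08080191 -0.8660254 ]
[-0.32132351  0.58042572  0.38743856  1.25962138 -0.21358762  1.34401854
  0.22066143]
```

```bash
python3 -m creep '[[-0.02,-0.004,0,-0.021,-0.057,0.113],[-0.04,-0.008,0,-0.042,-0.114,0.226],[-0.06,-0.012,-0.01,-0.064,-0.171,0.34],[-0.08,-0.016,-0.02,-0.085,-0.228,0.453],[-0.1,-0.02,-0.03,-0.106,-0.286,0.567],[-0.125,-0.024,-0.04,-0.127,-0.343,0.68],[-0.15,-0.028,-0.05,-0.149,-0.4,0.794],[-0.1745,-0.031,-0.06,-0.17,-0.457,0.907],[-0.1745,-0.031,-0.06,-0.191,-0.515,1.021],[-0.1745,-0.031,-0.06,-0.191,-0.515,1.021],[-0.1745,-0.031,-0.06,-0.191,-0.515,1.021]]' 0.07
python3 - <<'E'
from h import *
shot("wrist","w8"); print(observe()["joints"])
from scipy.spatial.transform import Rotation as R
print(R.from_euler("xyz",observe()["ee_rot"]).as_matrix())
E
```

```text
time: 11.75
eef_pos: [0.4751, 0.0216, 0.2531]
ee_rot: [2.681, -0.252, 1.267]
ft_force: [0.3, -0.3, 0.4]
width: 0.0698
w8 scale 1.5625
[-0.09053979  0.11715764  0.03782564  2.27391922 -0.24934304  0.23852108
  1.38048704]
[[ 0.28942374  0.82122602  0.49175373]
 [ 0.92395617 -0.3739053   0.08062147]
 [ 0.25007777  0.43102512 -0.86699392]]
```

View pics/w8.png

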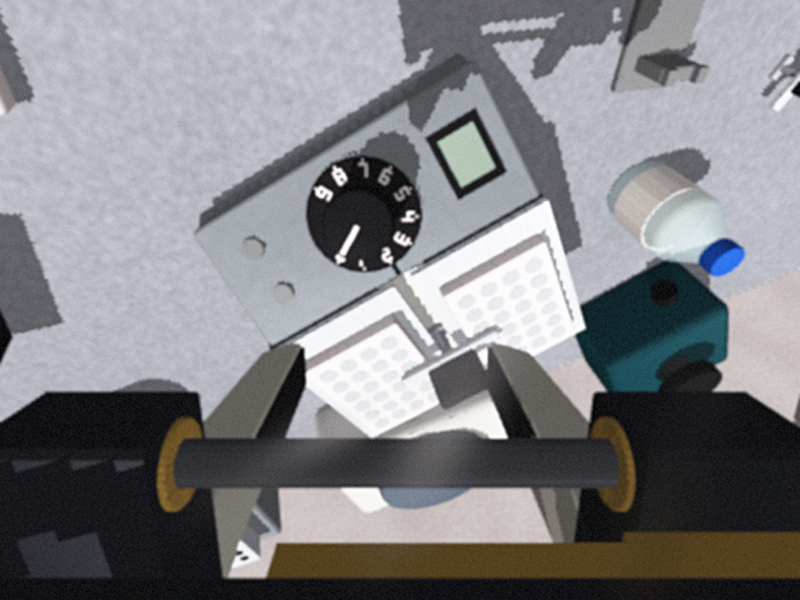

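Run:
```python
from h import *
y=np.radians(9.3);u=np.array([np.cos(y),np.sin(y),0]);n=np.array([-np.sin(y),np.cos(y),0]);a=-.5*u+np.array([0,0,.866])
F=np.array([.653,.0503,.075])-.13*u;up=.866*u+np.array([0,0,.5])
print(F,a)
im=np.load("pics/w8.npz")["image"].copy()
ring=lambda h,r:[F+h*a+r*(np.cos(t)*up+np.sin(t)*n) for t in np.linspace(0,2*np.pi,60)]
for P,c in [(ring(.008,.042),(255,0,0)),(ring(.062,.022),(0,255,0)),([F+.047*up],(255,0,255))]:
    for q in proj("w8",np.array(P)): cv2.circle(im,tuple(int(v*16) for v in q),4,c,-1,shift=4) if 0 else im.__setitem__((int(round(q[1])),int(round(q[0]))),c)
np.savez("pics/w8o.npz",image=im);view("w8o",(190,90,280,180))
```

```text
[0.52470876 0.0292915  0.075     ] [-0.49342786 -0.08080191  0.866     ]
w8o scale 6.666666666666667
```

View pics/w8o.png

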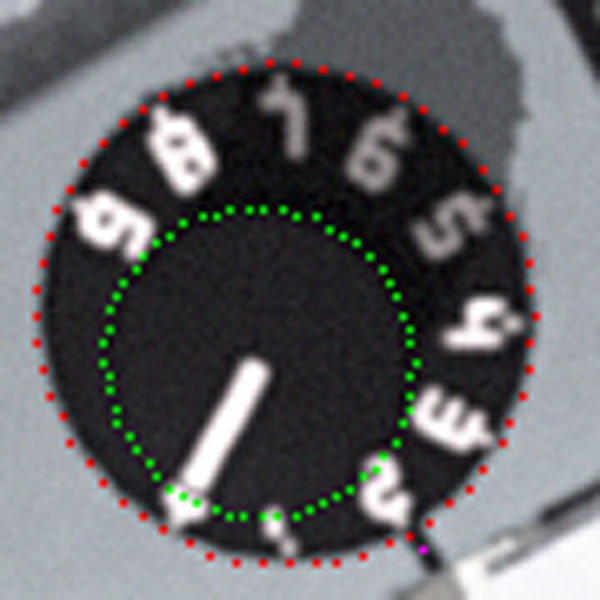

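```bash
python3 -m creep '[[0,0,-0.03,0,0,0],[0,0,-0.06,0,0,0],[0,0,-0.0905,0,0,0],[0.006,0.001,-0.102,0,0,0],[0.014,0.002,-0.116,0,0,0],[0.023,0.004,-0.131,0,0,0],[0.032,0.005,-0.146,0,0,0],[0.039,0.0064,-0.16,0,0,0],[0.039,0.0064,-0.16,0,0,0],[0.039,0.0064,-0.16,0,0,0]]' 0.07
python3 - <<'E'
from h import *
shot("wrist","w9"); s=observe();print(s["joints"]);
E
```

```text
time: 12.8
eef_pos: [0.5328, 0.0264, 0.1336]
ee_rot: [2.745, -0.231, 1.257]
ft_force: [0.1, 0.7, -0.2]
width: 0.0704
w9 scale 1.5625
[ 0.01341806  0.43522677 -0.09406803  2.25216767 -1.36045014  0.01477227
  2.50470524]
```

View pics/w9.png

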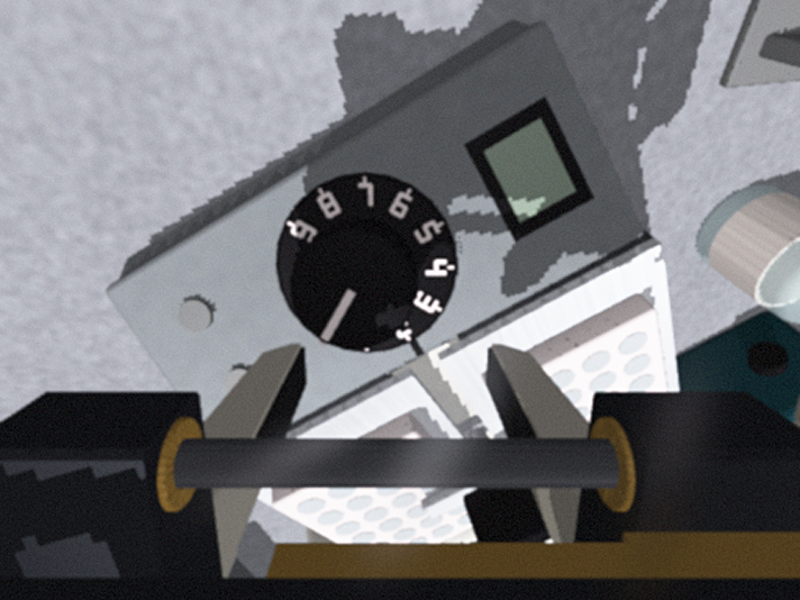

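```bash
cat >> h.py <<'E'
from scipy.spatial.transform import Rotation as R
y9=np.radians(9.3);U=np.array([np.cos(y9),np.sin(y9),0]);N=np.array([-np.sin(y9),np.cos(y9),0]);Z=np.array([0,0,1.])
AX=-.5*U+.8660254*Z;UP=.8660254*U+.5*Z;F=np.array([.653,.0503,.075])-.13*U
def goal(rel,side=0.,tilt=30.):  # rel deg, side rad, tilt deg
    return R.from_rotvec(UP*side)*R.from_rotvec(-N*np.radians(tilt))*R.from_euler("xyz",[np.pi,0,y9+np.radians(rel)])
def delta(h,rel,side=0.,tilt=30.):
    s=observe();R0=R.from_euler("xyz",s["ee_rot"]);d=goal(rel,side,tilt)*R0.inv()
    print("h",h,"rel",rel,"side",side,"shift",(F+h*AX-s["eef_pos"]).round(4),"rv",d.as_rotvec().round(3),"deg",np.degrees(d.magnitude()).round(1))
E
python3 - <<'E'
from h import *
delta(.1,60);delta(.18,60);delta(.18,60,.4);delta(.18,60,-.4)
E
```

```text
h 0.1 rel 60 side 0.0 shift [-0.0571 -0.005   0.0276] rv [ 0.001 -0.068 -0.004] deg 3.9
h 0.18 rel 60 side 0.0 shift [-0.0966 -0.0115  0.0969] rv [ 0.001 -0.068 -0.004] deg 3.9
h 0.18 rel 60 side 0.4 shift [-0.0966 -0.0115  0.0969] rv [ 0.35  -0.011  0.185] deg 22.7
h 0.18 rel 60 side -0.4 shift [-0.0966 -0.0115  0.0969] rv [-0.347 -0.124 -0.192] deg 23.8
```

```bash
python3 -m creep '[[-0.01,0,0.03,0,0,0],[-0.02,-0.001,0.06,0,-0.01,0],[-0.03,-0.002,0.09,0,-0.03,0],[-0.045,-0.004,0.11,0,-0.05,0],[-0.058,-0.005,0.12,0,-0.068,0],[-0.058,-0.005,0.12,0,-0.068,0],[-0.058,-0.005,0.12,0,-0.068,0]]'
python3 -c "
from h import *
print(observe()['joints'].round(3));delta(.18,60,.3);delta(.18,60,-.3);delta(.2,60,.3)"
```

```text
time: 13.55
eef_pos: [0.4741, 0.022, 0.2542]
ee_rot: [2.678, -0.253, 1.274]
ft_force: [0.5, 0.5, 0.3]
width: 0.0702
[-0.722  0.139  0.767  2.291 -0.695  0.294  1.852]
h 0.18 rel 60 side 0.3 shift [-0.0382 -0.0072 -0.0233] rv [0.256 0.042 0.145] deg 17.0
h 0.18 rel 60 side -0.3 shift [-0.0382 -0.0072 -0.0233] rv [-0.257 -0.043 -0.155] deg 17.3
h 0.2 rel 60 side 0.3 shift [-0.0481 -0.0089 -0.006 ] rv [0.256 0.042 0.145] deg 17.0
```

```bash
python3 -m creep '[[0,0,0,0.085,0.014,0.048],[0,0,0,0.17,0.028,0.096],[0,0,0,0.256,0.042,0.145],[0,0,0,0.256,0.042,0.145]]'
python3 -c "
from h import *
print(observe()['joints'].round(3));delta(.18,60,.3);delta(.18,60,-.3)"
```

```text
time: 13.95
eef_pos: [0.476, 0.0167, 0.2529]
ee_rot: [2.789, -0.489, 1.368]
ft_force: [-0.0, -0.6, -0.1]
width: 0.07
[-0.237  0.217  0.559  2.232 -1.101  0.69   2.445]
h 0.18 rel 60 side 0.3 shift [-0.0401 -0.0019 -0.022 ] rv [ 0.002 -0.001  0.011] deg 0.7
h 0.18 rel 60 side -0.3 shift [-0.0401 -0.0019 -0.022 ] rv [-0.512 -0.082 -0.289] deg 34.0
```

```bash
python3 -m creep '[[0,0,0,-0.1,-0.016,-0.058],[0,0,0,-0.2,-0.032,-0.116],[0,0,0,-0.3,-0.048,-0.173],[0,0,0,-0.4,-0.064,-0.231],[0,0,0,-0.512,-0.082,-0.289],[0,0,0,-0.512,-0.082,-0.289],[0,0,0,-0.512,-0.082,-0.289]]'
python3 -c "
from h import *
print(observe()['joints'].round(3));delta(.18,60,-.3);delta(.1,60,-.3);delta(.1,60,-.4,40)"
```

```text
time: 14.65
eef_pos: [0.4766, 0.0206, 0.2533]
ee_rot: [2.541, -0.027, 1.143]
ft_force: [0.9, -0.1, -1.0]
width: 0.0698
[-1.329  0.341  1.301  2.311 -0.209  0.201  1.193]
h 0.18 rel 60 side -0.3 shift [-0.0407 -0.0059 -0.0224] rv [ 0.004  0.004 -0.006] deg 0.4
h 0.1 rel 60 side -0.3 shift [-0.0012  0.0006 -0.0917] rv [ 0.004  0.004 -0.006] deg 0.4
h 0.1 rel 60 side -0.4 shift [-0.0012  0.0006 -0.0917] rv [-0.084 -0.177 -0.003] deg 11.2
```

```bash
cat > kin.py <<'E'
from h import *
from scipy.optimize import least_squares
import itertools
S=[([-1.13951384,.61587189,-.01259109,1.424855,.0081117,1.10341758,-.04041086],[.28693694,.58237026,.21752653],[3.14153239,.00250061,1.11305374]),
([-0.32132351,.58042572,.38743856,1.25962138,-.21358762,1.34401854,.22066143],[.6523,.0530,.3178],[3.141,-.004,.164]),
([-0.09053979,.11715764,.03782564,2.27391922,-.24934304,.23852108,1.38048704],[.4751,.0216,.2531],[2.681,-.252,1.267]),
([.01341806,.43522677,-.09406803,2.25216767,-1.36045014,.01477227,2.50470524],[.5328,.0264,.1336],[2.745,-.231,1.257]),
([-.722,.139,.767,2.291,-.695,.294,1.852],[.4741,.022,.2542],[2.678,-.253,1.274]),
([-.237,.217,.559,2.232,-1.101,.69,2.445],[.476,.0167,.2529],[2.789,-.489,1.368]),
([-1.329,.341,1.301,2.311,-.209,.201,1.193],[.4766,.0206,.2533],[2.541,-.027,1.143])]
def rots(q,sg):
    ry=lambda t:R.from_rotvec([0,t,0]);rz=lambda t:R.from_rotvec([0,0,t])
    A=rz(sg[0]*q[0])*ry(q[1]);B=A*rz(sg[1]*q[2])*ry(q[3]);C=B*rz(sg[2]*q[4])*ry(q[5])
    return A,B,C,C*rz(sg[3]*q[6])
def fk(q,p,sg,c):
    A,B,C,D=rots(q,sg)
    return np.array([0,0,p[0]])+A.apply([p[1],0,p[2]])+B.apply([p[3],0,p[4]])+C.apply([p[5],0,p[6]]),D*c
if __name__=="__main__":
    best=None
    for sg in itertools.product([1,-1],repeat=4):
        cs=[rots(q,sg)[3].inv()*R.from_euler("xyz",e) for q,_,e in S]
        c=R.concatenate(cs).mean();er=max((c.inv()*k).magnitude() for k in cs)
        if best is None or er<best[0]: best=(er,sg,c)
    er,sg,c=best;print(er,sg,c.as_rotvec())
    f=lambda p:np.concatenate([fk(q,p,sg,c)[0]-x for q,x,_ in S])
    r=least_squares(f,[.3,0,.4,0,.4,0,.2]);print(r.x,abs(r.fun).max())
    np.savez("kin.npz",p=r.x,sg=sg,c=c.as_quat())
E
python3 kin.py
```

```text
0.005810821994883851 (-1, -1, -1, -1) [-1.36011543e-03  2.22167164e-04  3.14151197e+00]
[ 0.25689426 -0.0110492   0.53680962 -0.00505035  0.37191215 -0.01793883
  0.31678505] 0.018771301353388004
```

```bash
cat > kin2.py <<'E'
from kin import *
sg=(-1,-1,-1,-1);c=R.from_rotvec([0,0,np.pi])
def fk2(q,p):
    rz=lambda t:R.from_rotvec([0,0,t])
    A,B,C,D=rots(q,sg);A0=rz(-q[0])
    A3=A*rz(-q[2]);B5=B*rz(-q[4])
    return np.array([0,0,p[0]])+A0.apply([p[7],0,0])+A.apply([0,0,p[2]])+A3.apply([p[1],0,0])+B.apply([p[3],0,p[4]])+B5.apply([p[5],0,0])+C.apply([p[8],0,p[6]]),D*c
if __name__=="__main__":
    s=observe();S.append((s["joints"],s["eef_pos"],s["ee_rot"]))
    f=lambda p:np.concatenate([fk2(q,p)[0]-x for q,x,_ in S])
    r=least_squares(f,[.3,0,.4,0,.4,0,.2,0,0]);print(r.x.round(4));print(r.fun.reshape(-1,3).round(4))
    np.save("kp.npy",r.x)
E
python3 kin2.py
```

```text
[ 0.2664  0.0166  0.5414  0.0162  0.3741 -0.019   0.3138 -0.0069  0.0021]
[[-0.0192  0.0114  0.0006]
 [-0.0017  0.0124 -0.0028]
 [ 0.0067  0.0178  0.004 ]
 [-0.0076  0.0055 -0.0068]
 [-0.001   0.0008  0.002 ]
 [-0.0053 -0.0019 -0.0017]
 [ 0.0008 -0.0001  0.0023]
 [ 0.0009  0.0002  0.0023]]
```

Run:
```python
from kin2 import *
s=observe();S.append((s["joints"],s["eef_pos"],s["ee_rot"]))
def fk3(q,p):
    A,B,C,D=rots(q,sg)
    return np.array([0,0,p[0]])+A.apply(p[1:4])+B.apply(p[4:7])+C.apply(p[7:10]),D*c
f=lambda p:np.concatenate([fk3(q,p)[0]-x for q,x,_ in S])
r=least_squares(f,[.3,0,0,.4,0,0,.4,0,0,.2]);print(r.x.round(4));print(r.fun.reshape(-1,3).round(4));np.save("kp3.npy",r.x)
```

```text
[ 2.548e-01 -3.000e-04 -1.250e-02  5.506e-01 -6.000e-04 -9.400e-03
  3.741e-01  1.200e-03 -4.000e-04  3.167e-01]
[[ 0.0006  0.0005  0.0012]
 [-0.0004  0.0002 -0.0017]
 [ 0.0002  0.0002  0.0002]
 [-0.0002  0.0006  0.0003]
 [ 0.0002 -0.0002  0.0001]
 [ 0.0002 -0.0006  0.0006]
 [-0.0002 -0.0004 -0.0003]
 [-0.0001 -0.0001 -0.0003]]
```

```bash
cat > ik.py <<'E'
from kin2 import *
P3=np.load("kp3.npy")
def fk3(q,p=P3):
    A,B,C,D=rots(q,sg)
    return np.array([0,0,p[0]])+A.apply(p[1:4])+B.apply(p[4:7])+C.apply(p[7:10]),D*c
LO=np.array([-3.12,-.3,-1.34,.26,-1.36,.01,-2.84]);HI=np.array([3.12,2.06,1.32,2.42,4.5,1.98,2.84])
def ik(pos,rot,q0,w=0):
    f=lambda q:np.r_[(fk3(q)[0]-pos)*5,(rot.inv()*fk3(q)[1]).as_rotvec(),w*(q-q0)]
    r=least_squares(f,np.clip(q0,LO+.001,HI-.001),bounds=(LO,HI));return r.x,np.abs(f(r.x)[:6]).max()
E
python3 - <<'E'
from ik import *
rng=np.random.default_rng(0)
for rel in (180,120,60,0,-60):
    out=[]
    for k in range(25):
        q0=rng.uniform(LO,HI);q0[0]=rng.uniform(-1.5,1.5)
        x,e=ik(F+.021*AX,goal(rel),q0)
        if e<1e-3: out.append(x.round(2))
    print(rel,len(out))
    for o in sorted(out,key=lambda v:v[2])[::max(1,len(out)//6)]: print("  ",o.tolist())
E
```

```text
180 18
   [0.72, 0.93, -1.34, 2.38, 1.87, 0.94, 1.45]
   [0.53, 0.68, -0.9, 2.38, 2.09, 0.56, 1.19]
   [0.39, 0.6, -0.66, 2.39, 2.3, 0.43, 0.96]
   [0.3, 0.57, -0.52, 2.39, 2.46, 0.37, 0.79]
   [0.05, 0.53, -0.16, 2.4, 3.02, 0.3, 0.21]
   [-0.4, 0.57, 0.49, 2.41, 3.93, 0.45, -0.71]
120 23
   [0.72, 0.92, -1.33, 2.38, 1.87, 0.93, 0.4]
   [0.43, 0.62, -0.73, 2.38, 2.23, 0.46, -0.01]
   [0.39, 0.6, -0.66, 2.39, 2.3, 0.42, -0.09]
   [0.24, 0.55, -0.44, 2.39, 2.57, 0.34, -0.37]
   [0.14, 0.54, -0.3, 2.39, 2.79, 0.31, -0.6]
   [-0.06, 0.52, -0.0, 2.4, 3.3, 0.31, -1.11]
   [-0.51, 0.61, 0.66, 2.41, 4.07, 0.54, -1.9]
   [-0.76, 0.86, 1.19, 2.42, 4.35, 0.94, -2.2]
60 18
   [0.72, 0.93, -1.34, 2.38, 1.87, 0.94, -0.64]
   [0.64, 0.78, -1.11, 2.38, 1.96, 0.72, -0.76]
   [0.48, 0.64, -0.81, 2.38, 2.16, 0.5, -0.99]
   [0.37, 0.59, -0.63, 2.39, 2.33, 0.41, -1.17]
   [0.33, 0.58, -0.57, 2.39, 2.39, 0.39, -1.23]
   [0.17, 0.54, -0.34, 2.39, 2.72, 0.32, -1.57]
0 20
   [0.58, 0.72, -0.99, 2.38, 2.03, 0.63, -1.88]
   [0.47, 0.64, -0.8, 2.38, 2.17, 0.5, -2.04]
   [0.43, 0.62, -0.72, 2.38, 2.24, 0.46, -2.11]
   [0.19, 0.54, -0.37, 2.39, 2.68, 0.33, -2.58]
   [-0.17, 0.53, 0.15, 2.4, 3.53, 0.33, 2.84]
   [-0.33, 0.55, 0.38, 2.41, 3.82, 0.4, 2.54]
   [-0.78, 0.92, 1.27, 2.42, 4.37, 1.02, 1.96]
-60 21
   [0.65, 0.8, -1.14, 2.38, 1.95, 0.74, -2.84]
   [0.65, 0.8, -1.14, 2.38, 1.95, 0.74, -2.84]
   [0.27, 0.56, -0.49, 2.39, 2.51, 0.36, 2.84]
   [0.26, 0.56, -0.46, 2.39, 2.54, 0.35, 2.8]
   [0.12, 0.53, -0.26, 2.39, 2.85, 0.31, 2.49]
   [-0.35, 0.56, 0.42, 2.41, 3.86, 0.42, 1.45]
   [-0.74, 0.82, 1.12, 2.42, 4.32, 0.88, 0.97]
```

```bash
cat > sim.py <<'E'
from ik import *
def jac(q):
    J=np.zeros((6,7));p0,r0=fk3(q)
    for i in range(7):
        d=q.copy();d[i]+=1e-5;p,r=fk3(d);J[:3,i]=(p-p0)/1e-5;J[3:,i]=(r*r0.inv()).as_rotvec()/1e-5
    return J
def follow(q,poses,n=10):
    for pos,rot in poses:
        for _ in range(n):
            p,r=fk3(q);e=np.r_[pos-p,(rot*r.inv()).as_rotvec()]
            J=jac(q);dq=J.T@np.linalg.solve(J@J.T+1e-4*np.eye(6),e);dq*=min(1,.08/abs(dq).max());q=np.clip(q+dq,LO,HI)
    p,r=fk3(q);return q,np.linalg.norm(pos-p),(rot*r.inv()).magnitude()
E
python3 - <<'E'
from sim import *
q=observe()["joints"]
pre,e=ik(F+.12*AX,goal(150),np.array([.39,.6,-.66,2.3,2.3,.43,.6]),.01);print("pre",pre.round(2),e)
W=[q,np.array([-.5,.3,.3,2.1,.7,.8,.7]),np.array([.2,.3,-.5,2.1,1.8,.8,.6]),pre]
for w in W:
    p,r=fk3(w);print("wp",p.round(3),r.as_matrix()[:,2].round(2))
for a,b in zip(W[:-1],W[1:]):
    (pa,ra),(pb,rb)=fk3(a),fk3(b);d=(rb*ra.inv()).as_rotvec();k=int(np.ceil(max(np.linalg.norm(d)/.14,np.linalg.norm(pb-pa)/.04)))
    poses=[(pa+(pb-pa)*t,R.from_rotvec(d*t)*ra) for t in np.linspace(0,1,k+1)[1:]]
    q,ep,er=follow(q,poses);print("rows",k,"shift",(pb-pa).round(3),"rv",d.round(3),"->",q.round(2),round(ep,4),round(er,3))
E
```

```text
pre [ 0.3   0.28 -0.45  2.41  2.1   0.1   0.61] 0.0002860370094246086
wp [0.476 0.021 0.253] [ 0.52 -0.21 -0.82]
wp [ 0.465 -0.073  0.245] [ 0.19 -0.51 -0.84]
wp [ 0.641 -0.086  0.365] [ 0.76 -0.44 -0.48]
wp [0.465 0.02  0.179] [ 0.49  0.08 -0.87]
rows 5 shift [-0.011 -0.094 -0.008] rv [-0.398  0.445  0.129] -> [-1.08  0.54  1.23  2.11  0.03  0.59  1.43] 0.0 0.0
rows 7 shift [ 0.176 -0.013  0.12 ] rv [-0.471 -0.233  0.782] -> [-1.08  0.59  1.32  2.13  0.48  0.01  1.7 ] 0.0462 0.145
rows 7 shift [-0.175  0.106 -0.186] rv [0.236 0.519 0.543] -> [-0.03  0.26 -0.03  2.42  0.73  0.01  1.99] 0.0247 0.078
```

Run:
```python
from sim import *
for side in (0,-.2,.2):
  for H in (.14,.18):
    q=observe()["joints"]
    q,ep,er=follow(q,[(F+H*AX,goal(60,side))],60);print("side",side,"H",H,q.round(2),round(ep,4),round(er,3))
    for rel in range(68,400,8):
        q,ep,er=follow(q,[(F+H*AX,goal(rel,side))])
        if rel%60<8: print("   ",rel,q.round(2),round(ep,4),round(er,3))
        if er>.1: break
```

```text
side 0 H 0.14 [ 0.13  0.21 -0.21  2.41 -0.43  0.01  1.57] 0.0 0.0
    124 [ 0.14  0.21 -0.23  2.41  0.13  0.01  2.13] 0.0001 0.0
    180 [ 0.16  0.21 -0.25  2.41  0.62  0.01  2.62] 0.0 0.0
    244 [ 0.36  0.23 -0.49  2.4   1.45  0.07  2.84] 0.0003 0.053
side 0 H 0.18 [-0.41  0.1   0.41  2.4  -0.73  0.17  1.89] 0.0 0.0
    124 [-0.15  0.1   0.13  2.4  -0.54  0.15  2.81] 0.0 0.0
    180 [ 0.62  0.14 -0.74  2.38  0.39  0.15  2.84] 0.0 0.002
side -0.2 H 0.14 [-0.88  0.28  0.79  2.42 -0.26  0.01  1.26] 0.0053 0.011
    124 [-0.9   0.28  0.82  2.42  0.3   0.01  1.81] 0.0059 0.012
    180 [-0.93  0.29  0.85  2.42  0.79  0.01  2.3 ] 0.011 0.028
    244 [-1.05  0.33  1.04  2.42  1.42  0.01  2.8 ] 0.039 0.118
side -0.2 H 0.18 [-1.26  0.21  1.21  2.42 -0.21  0.11  1.24] 0.006 0.009
    124 [-1.19  0.18  1.09  2.42  0.33  0.11  1.8 ] 0.0057 0.008
    180 [-1.05  0.14  0.89  2.42  0.75  0.15  2.34] 0.0049 0.007
side 0.2 H 0.14 [ 0.57  0.28 -0.52  2.36 -1.16  0.2   2.47] 0.0 0.0
    124 [ 0.83  0.34 -0.88  2.36 -0.42  0.1   2.84] 0.0 0.0
    180 [ 0.94  0.4  -1.05  2.35  0.55  0.11  2.84] 0.0 0.0
side 0.2 H 0.18 [-0.17  0.15  0.39  2.37 -1.15  0.47  2.48] 0.0 0.0
```

```bash
python3 - <<'E'
from sim import *
q=observe()["joints"]
q,ep,er=follow(q,[(F+.14*AX,goal(60,0))],60)
for top in (200,225,240):
    x=q.copy()
    for rel in range(68,top+1,6): x,ep,er=follow(x,[(F+.14*AX,goal(rel))])
    print(top,x.round(2),round(ep,4),round(er,3))
    for dn in (0,1):
        z=x.copy()
        for t in np.linspace(0,1,13)[1:]: z,ep,er=follow(z,[(F+(.14-.119*t)*AX,goal(top-(top-180)*t*dn))])
        print("  down",dn,z.round(2),round(ep,4),round(er,3))
E
python3 -c "
from h import *
delta(.14,60)"
```

```text
200 [ 0.16  0.21 -0.26  2.41  0.79  0.01  2.79] 0.0 0.0
  down 0 [-0.41  0.5   0.46  2.41  0.84  0.01  2.73] 0.1209 0.381
  down 1 [-0.29  0.49  0.31  2.4   0.65  0.01  2.57] 0.1059 0.334
225 [ 0.19  0.21 -0.29  2.41  1.16  0.02  2.84] 0.0 0.0
  down 0 [-0.92  0.61  1.19  2.42  1.38  0.01  2.6 ] 0.2189 0.685
  down 1 [-0.43  0.5   0.5   2.41  0.88  0.01  2.34] 0.1244 0.392
240 [ 0.26  0.22 -0.37  2.41  1.36  0.04  2.84] 0.0 0.003
  down 0 [ 0.48  0.64 -0.8   2.38  2.17  0.5   2.15] 0.0 0.0
  down 1 [ 0.58  0.72 -1.    2.38  2.03  0.63  1.26] 0.0 0.0
h 0.14 rel 60 side 0.0 shift [-0.021  -0.0026 -0.057 ] rv [0.26  0.047 0.145] deg 17.2
```

```bash
python3 -m creep '[[-0.007,-0.001,-0.019,0.087,0.016,0.048],[-0.014,-0.002,-0.038,0.173,0.031,0.097],[-0.021,-0.0026,-0.057,0.26,0.047,0.145],[-0.021,-0.0026,-0.057,0.26,0.047,0.145],[-0.021,-0.0026,-0.057,0.26,0.047,0.145]]'
python3 -c "
from h import *
print(observe()['joints'].round(3));delta(.14,60)"
python3 -m creep '[[0,0,0,-0.069,-0.011,0.121],[0,0,0,-0.138,-0.023,0.242],[0,0,0,-0.207,-0.034,0.364],[0,0,0,-0.276,-0.045,0.485],[0,0,0,-0.345,-0.056,0.606],[0,0,0,-0.414,-0.068,0.727],[0,0,0,-0.483,-0.079,0.849],[0,0,0,-0.553,-0.09,0.97],[0,0,0,-0.622,-0.102,1.091],[0,0,0,-0.691,-0.113,1.212],[0,0,0,-0.691,-0.113,1.212]]'
python3 -c "
from h import *
print(observe()['joints'].round(3));delta(.14,140);delta(.14,225)"
```

```text
time: 15.15
eef_pos: [0.4609, 0.0191, 0.1945]
ee_rot: [2.68, -0.182, 1.24]
ft_force: [-0.0, 0.1, -1.3]
width: 0.0703
[-0.339  0.218  0.263  2.389 -0.38   0.053  1.476]
h 0.14 rel 60 side 0.0 shift [-0.0053 -0.0011  0.0017] rv [ 0.066 -0.023  0.029] deg 4.4
time: 16.25
eef_pos: [0.4639, 0.0205, 0.2149]
ee_rot: [2.793, 0.447, 2.529]
ft_force: [0.8, -0.2, -0.3]
width: 0.0699
[-0.12   0.17   0.032  2.399 -0.32   0.014  2.838]
h 0.14 rel 140 side 0.0 shift [-0.0083 -0.0025 -0.0187] rv [0.035 0.04  0.007] deg 3.1
h 0.14 rel 225 side 0.0 shift [-0.0083 -0.0025 -0.0187] rv [-0.728 -0.062  1.275] deg 84.2
```

```bash
python3 -m creep '[[-0.003,0,-0.006,-0.066,-0.006,0.116],[-0.006,-0.001,-0.013,-0.132,-0.011,0.232],[-0.008,-0.0025,-0.019,-0.199,-0.017,0.348],[-0.008,-0.0025,-0.019,-0.265,-0.023,0.464],[-0.008,-0.0025,-0.019,-0.331,-0.028,0.58],[-0.008,-0.0025,-0.019,-0.397,-0.034,0.695],[-0.008,-0.0025,-0.019,-0.463,-0.039,0.811],[-0.008,-0.0025,-0.019,-0.53,-0.045,0.927],[-0.008,-0.0025,-0.019,-0.596,-0.051,1.043],[-0.008,-0.0025,-0.019,-0.662,-0.056,1.159],[-0.008,-0.0025,-0.019,-0.728,-0.062,1.275],[-0.008,-0.0025,-0.019,-0.728,-0.062,1.275]]'
python3 -c "
from h import *
print(observe()['joints'].round(3));delta(.14,225);delta(.14,250)"
```

```text
time: 17.45
eef_pos: [0.4554, 0.0204, 0.1955]
ee_rot: [-2.776, 0.385, -2.176]
ft_force: [0.4, 0.2, -0.1]
width: 0.0703
[ 0.188  0.215 -0.287  2.41   1.393  0.014  2.569]
h 0.14 rel 225 side 0.0 shift [ 0.0002 -0.0025  0.0008] rv [-0.031 -0.004  0.046] deg 3.2
h 0.14 rel 250 side 0.0 shift [ 0.0002 -0.0025  0.0008] rv [-0.246 -0.041  0.424] deg 28.2
```

Run:
```python
from sim import *
q=observe()["joints"]
for top in (221,250):
    x=q.copy()
    for rel in np.linspace(221,top,5): x,ep,er=follow(x,[(F+.14*AX,goal(rel))])
    print(top,x.round(2))
    for hh in (.021,.09):
      z=x.copy()
      for t in np.linspace(0,1,13)[1:]: z,ep,er=follow(z,[(F+(.14-(.14-hh)*t)*AX,goal(top-(top-180)*t))])
      print("  ",hh,z.round(2),round(ep,4),round(er,3))
```

```text
221 [ 0.25  0.22 -0.36  2.41  1.35  0.04  2.6 ]
   0.021 [ 0.55  0.69 -0.93  2.38  2.07  0.58  1.21] 0.0 0.0
   0.09 [ 0.57  0.45 -0.85  2.4   1.92  0.34  1.31] 0.0 0.0
250 [ 0.42  0.24 -0.57  2.4   1.48  0.1   2.84]
   0.021 [ 0.61  0.75 -1.05  2.38  2.    0.67  1.3 ] 0.0 0.0
   0.09 [ 0.64  0.49 -0.98  2.4   1.85  0.42  1.39] 0.0 0.0
```

Go to h = 0.09 (clear of the cap) at rel 180 first, then check.

```bash
python3 -c "
from h import *
delta(.09,180)"
```

```text
h 0.09 rel 180 side 0.0 shift [ 0.0249  0.0016 -0.0425] rv [ 0.357  0.061 -0.634] deg 41.8
```

```bash
python3 -m creep '[[0.004,0,-0.006,0.051,0.009,-0.09],[0.007,0,-0.012,0.102,0.017,-0.18],[0.01,0.001,-0.018,0.153,0.026,-0.27],[0.014,0.001,-0.024,0.204,0.035,-0.36],[0.018,0.001,-0.03,0.255,0.044,-0.45],[0.021,0.0015,-0.036,0.306,0.052,-0.54],[0.025,0.0016,-0.0425,0.357,0.061,-0.634],[0.025,0.0016,-0.0425,0.357,0.061,-0.634],[0.025,0.0016,-0.0425,0.357,0.061,-0.634]]'
python3 - <<'E'
from h import *
print(observe()['joints'].round(3));delta(.021,180);delta(.09,180)
shot("wrist","w10")
E
```

```text
time: 18.35
eef_pos: [0.4799, 0.0238, 0.1527]
ee_rot: [3.139, 0.523, -2.976]
ft_force: [0.0, -1.0, -0.3]
width: 0.0701
[ 0.575  0.454 -0.867  2.403  1.911  0.348  1.324]
h 0.021 rel 180 side 0.0 shift [ 0.0344  0.0038 -0.0596] rv [-0.002 -0.001 -0.004] deg 0.3
h 0.09 rel 180 side 0.0 shift [ 0.0004 -0.0018  0.0002] rv [-0.002 -0.001 -0.004] deg 0.3
w10 scale 1.5625
```

View pics/w10.png

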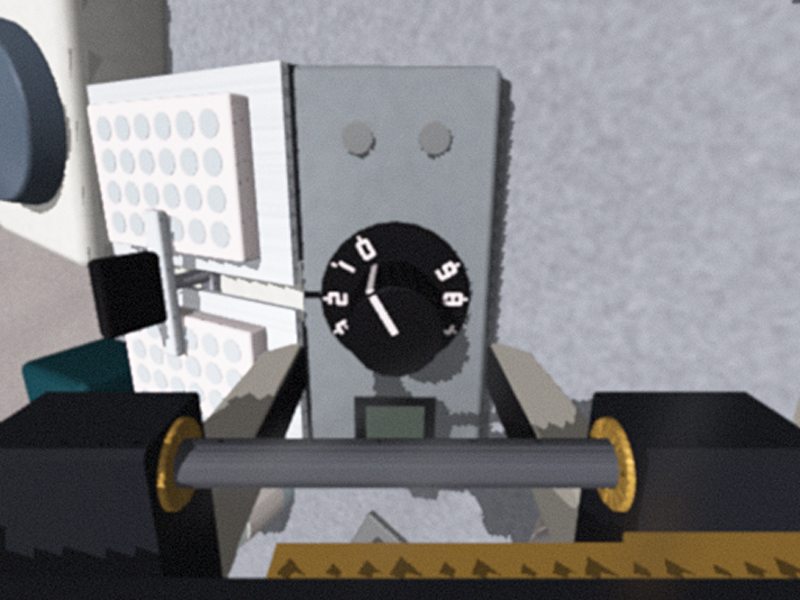

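```bash
python3 -m creep '[[0.003,-0.001,-0.006,0,0,0],[0.008,-0.001,-0.015,0,0,0],[0.014,0,-0.025,0,0,0],[0.02,0.001,-0.035,0,0,0],[0.026,0.002,-0.045,0,0,0],[0.031,0.003,-0.053,0,0,0],[0.0344,0.0038,-0.0596,0,0,0],[0.0344,0.0038,-0.0596,0,0,0],[0.0344,0.0038,-0.0596,0,0,0]]'
python3 - <<'E'
from h import *
print(observe()['joints'].round(3));delta(.021,180)
shot("wrist","w11")
E
```

```text
time: 19.3
eef_pos: [0.5142, 0.0274, 0.0934]
ee_rot: [3.14, 0.523, -2.976]
ft_force: [0.4, -0.9, -0.6]
width: 0.07
[ 0.538  0.68  -0.901  2.379  2.089  0.553  1.197]
h 0.021 rel 180 side 0.0 shift [ 0.0001  0.0002 -0.0002] rv [-0.001 -0.001 -0.004] deg 0.3
w11 scale 1.5625
```

View pics/w11.png

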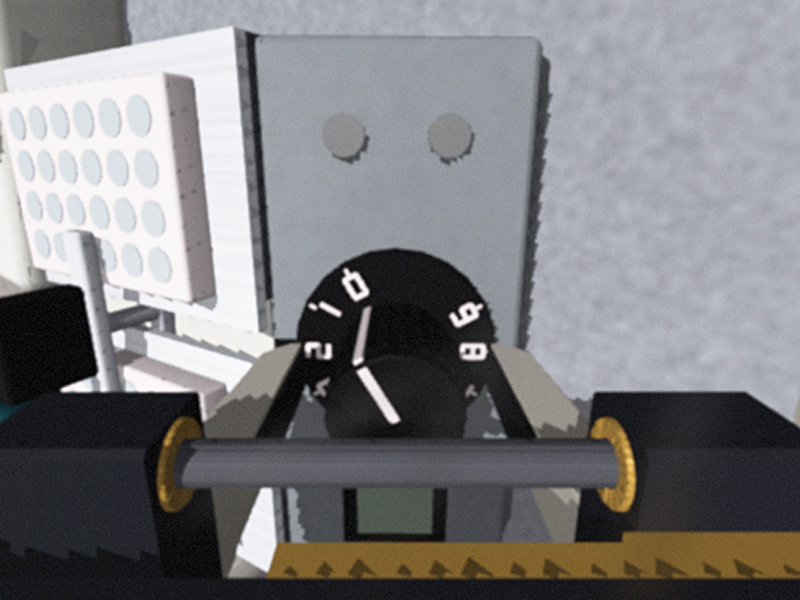

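```bash
python3 -m creep '[[0,0,0,0,0,0],[0,0,0,0,0,0],[0,0,0,0,0,0],[0,0,0,0,0,0],[0,0,0,0,0,0],[0,0,0,0,0,0]]' 0.03 40
python3 -c "
from h import *
delta(.021,180);delta(.021,120)"
```

```text
time: 19.95
eef_pos: [0.5144, 0.0272, 0.0938]
ee_rot: [3.141, 0.524, -2.976]
ft_force: [-1.2, 0.6, 2.8]
width: 0.0435
h 0.021 rel 180 side 0.0 shift [-0.      0.0004 -0.0006] rv [-0.001  0.    -0.004] deg 0.2
h 0.021 rel 120 side 0.0 shift [-0.      0.0004 -0.0006] rv [ 0.516  0.086 -0.911] deg 60.2
```

```bash
python3 -m creep '[[0,0,0,0.065,0.011,-0.114],[0,0,0,0.129,0.021,-0.227],[0,0,0,0.194,0.032,-0.34],[0,0,0,0.258,0.042,-0.454],[0,0,0,0.323,0.053,-0.567],[0,0,0,0.388,0.063,-0.68],[0,0,0,0.452,0.074,-0.794],[0,0,0,0.516,0.085,-0.907],[0,0,0,0.516,0.085,-0.907]]'
python3 - <<'E'
from h import *
s=observe();print(s['joints'].round(3),s["moment"]);delta(.021,120);delta(.021,60)
shot("wrist","w12")
E
```

```text
time: 20.85
eef_pos: [0.5146, 0.0272, 0.094]
ee_rot: [2.676, 0.254, 2.199]
ft_force: [-1.2, -0.9, 3.5]
width: 0.0434
[ 0.659  0.803 -1.15   2.378  1.947  0.75   0.313] [-0.06340358  0.25049951 -0.09523058]
h 0.021 rel 120 side 0.0 shift [-0.0002  0.0004 -0.0008] rv [ 0.     0.002 -0.003] deg 0.2
h 0.021 rel 60 side 0.0 shift [-0.0002  0.0004 -0.0008] rv [ 0.518  0.087 -0.909] deg 60.2
w12 scale 1.5625
```

View pics/w12.png

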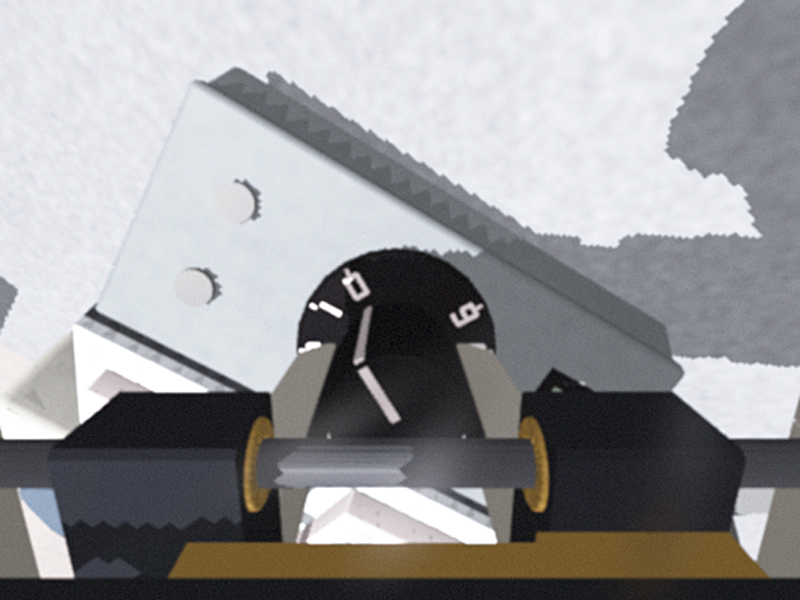

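```bash
python3 -m creep '[[0,0,0,0.065,0.011,-0.114],[0,0,0,0.129,0.021,-0.227],[0,0,0,0.194,0.032,-0.34],[0,0,0,0.258,0.042,-0.454],[0,0,0,0.323,0.053,-0.567],[0,0,0,0.388,0.063,-0.68],[0,0,0,0.452,0.074,-0.794],[0,0,0,0.516,0.085,-0.907],[0,0,0,0.516,0.085,-0.907]]'
python3 - <<'E'
from h import *
s=observe();print(s['joints'].round(3),s["moment"]);delta(.021,60)
shot("wrist","w13");shot("side","sd13",(200,70,340,175))
E
```

```text
time: 21.8
eef_pos: [0.5146, 0.027, 0.094]
ee_rot: [2.674, -0.248, 1.276]
ft_force: [-1.6, -2.0, 3.1]
width: 0.0436
[ 0.707  0.894 -1.29   2.376  1.885  0.888 -0.655] [-0.13567472  0.21913116 -0.16123971]
h 0.021 rel 60 side 0.0 shift [-0.0003  0.0006 -0.0008] rv [ 0.006  0.002 -0.005] deg 0.5
w13 scale 1.5625
sd13 scale 5.714285714285714
```

View pics/w13.png

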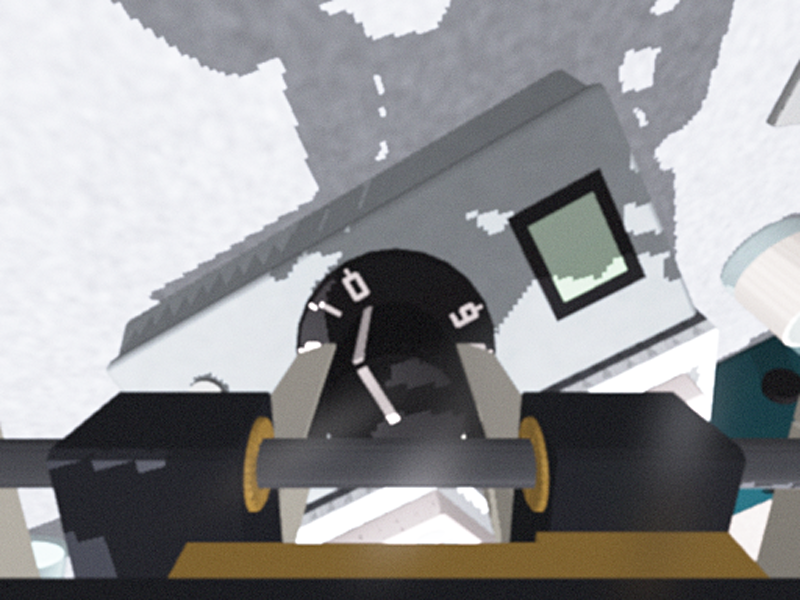

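View pics/sd13.png

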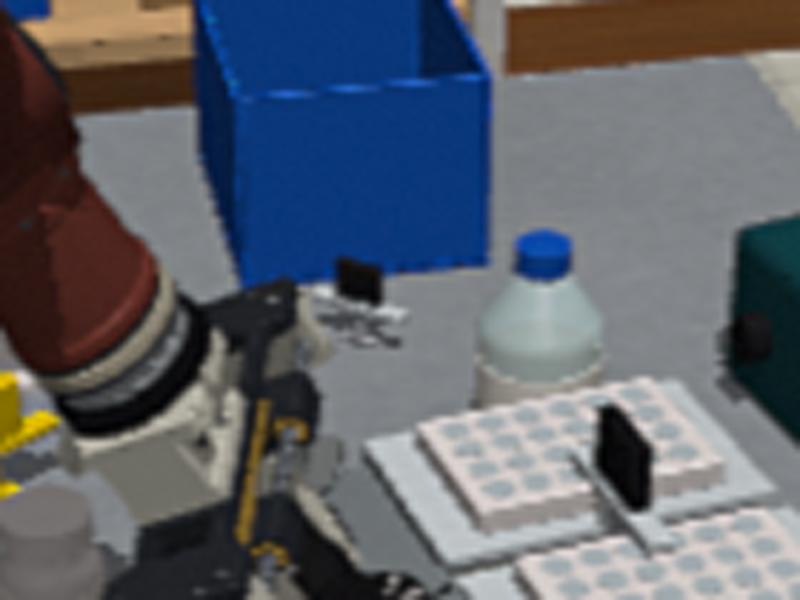

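```bash
python3 -m creep '[[0,0,0,0,0,0],[0,0,0,0,0,0],[0,0,0,0,0,0],[0,0,0,0,0,0],[0,0,0,0,0,0]]' 0.07
python3 -m creep '[[-0.005,-0.001,0.009,0,0,0],[-0.012,-0.002,0.022,0,0,0],[-0.022,-0.004,0.039,0,0,0],[-0.032,-0.005,0.056,0,0,0],[-0.042,-0.007,0.074,0,0,0],[-0.054,-0.009,0.095,0,0,0],[-0.066,-0.011,0.115,0,0,0],[-0.066,-0.011,0.115,0,0,0]]'
python3 - <<'E'
from h import *
s=observe();print(s['joints'].round(3))
shot("wrist","w14");shot("side","sd14",(225,100,345,190));shot("scene","sc14")
E
```

```text
time: 22.4
eef_pos: [0.5146, 0.027, 0.0939]
ee_rot: [2.674, -0.247, 1.278]
ft_force: [0.2, -0.5, 0.7]
width: 0.0698
time: 23.2
eef_pos: [0.4485, 0.0157, 0.211]
ee_rot: [2.668, -0.244, 1.278]
ft_force: [-0.5, -1.0, -0.1]
width: 0.0698
[ 0.96   0.392 -1.324  2.388  1.396  0.431 -0.274]
w14 scale 1.5625
sd14 scale 6.666666666666667
sc14 scale 1.5625
```

View pics/w14.png

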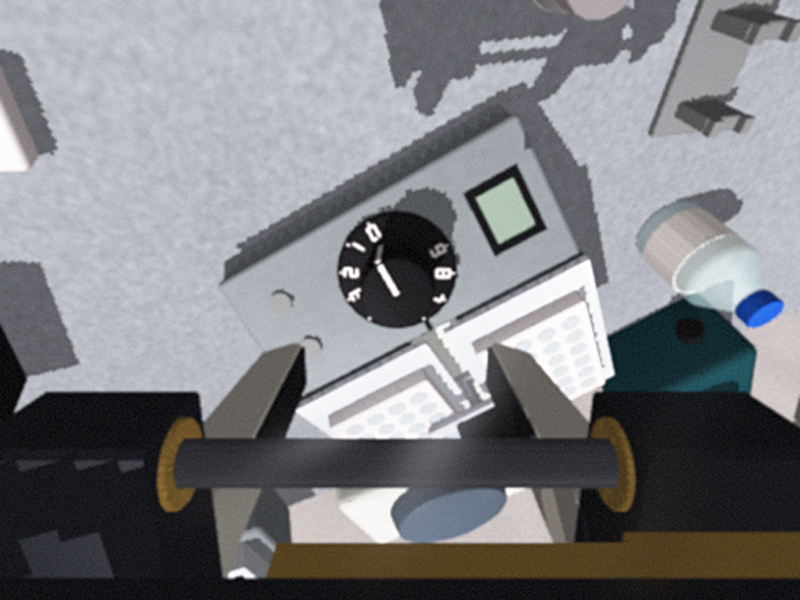

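View pics/sd14.png

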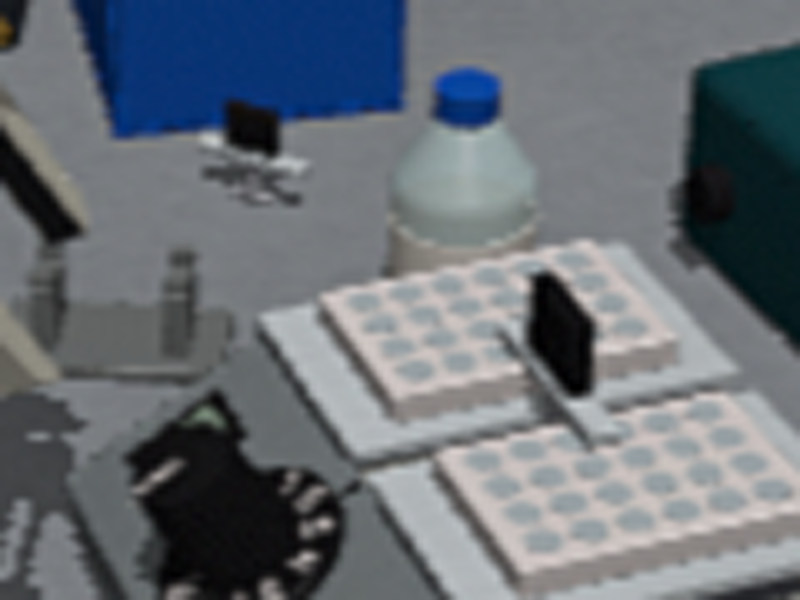

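View pics/sc14.png

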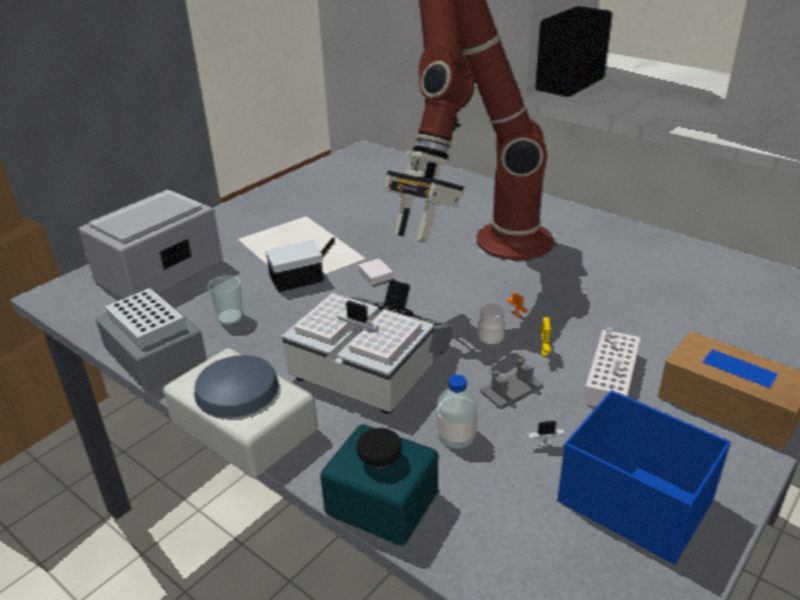

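Run:
```python
from h import *
def onface(uv,h):
    o,d=ray("w14",uv);t=((F+h*AX-o)@AX)/(d@AX);v=o+t*d-F-h*AX;return v@UP*1e3,v@N*1e3
view("w14",(205,125,300,220),"w14c")
for nm,uv,h in [("line out",(378,263),.062),("line in",(397,294),.062),("0",(374,233),.008),("mark",(429,324),0),("2",(350,272),.008),("8",(443,272),.008)]:
    a,b=onface((uv[0]/1.5625-.3,uv[1]/1.5625-.3),h);print(nm,round(a,1),round(b,1),np.degrees(np.arctan2(b,a)).round(1))
```

```text
w14 scale 6.315789473684211
line out -21.6 -0.2 -179.4
line in -0.2 0.2 126.4
0 -31.7 -0.0 -179.9
mark 47.2 0.6 0.8
2 -16.3 -28.2 -120.0
8 15.3 28.2 61.4
```

View pics/w14c.png

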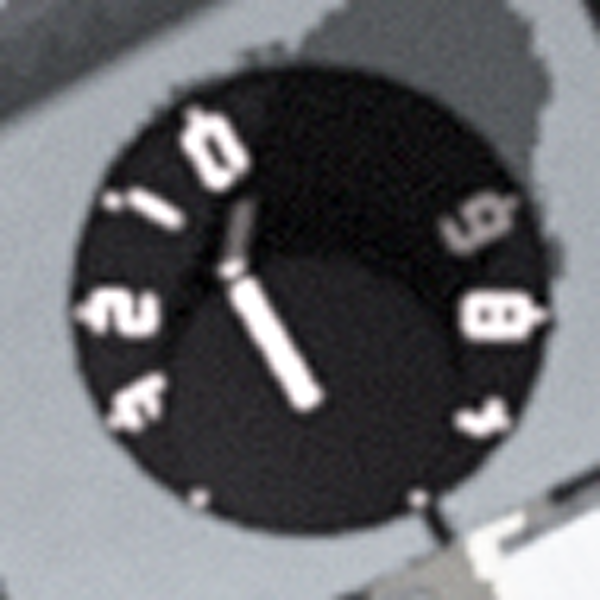

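Run:
```python
from h import *
Q=plane("w7",np.array([(395,244),(395,309)])/1.5625-.3,.1695);B=plane("w7",np.array([(396,207),(396,320)])/1.5625-.3,.1345)
C=np.array([.653,.0503])
for X in (Q,B): m=X.mean(0)[:2]-C;d=X[0]-X[1];print("along",m@U[:2],"lat",m@N[:2],"angle",np.degrees(np.arctan2(d[1],d[0]))-9.3,np.linalg.norm(d))
from workcell import finish_job
print(observe()["ft_force"],observe()["time"]); print(finish_job())
```

```text
along -0.0008924659663270563 lat 0.001953520805769079 angle 90.09892676188261 0.0465265638876628
along -4.6443566922976895e-05 lat 0.0026097986765470558 angle 90.13264468373136 0.08855369210953307
[ 0.06229165 -0.49828212  0.19559747] 23.35
the job is handed in; nothing more can be done
None
```

The job is handed in at 23.4 s of the 67 s allowed; no verdict was reported. The clamp stands twisted in the channel and the speed sleeve is at 6.

- **Clamp:** I took the black-finned clamp from the fork, the larger of the two in that colour. I lowered its foot into the slot with no contact force, twisted it a quarter turn on its own centre, set it down and let go.
- **Clamp check:** A picture after release puts it about 1 mm from the channel's middle lengthwise and 2–2.6 mm to the side, against a limit of 6 mm. The bar lies across at 90.1°. It looks upright in the pictures, and it was unchanged in the last side view.
- **Sleeve:** My first approach failed because the wrist reached its joint limits 40 mm short of the grip. I backed off, turned the wrist over and came in again. Then I turned the sleeve 120° clockwise, from 2 to 6, in one grip, released it and backed away along its axis.
- **Sleeve check:** The cap line measures 179.4° and the 0 measures 179.9°, with the index mark at 0.8°. That is 6 within about 1°.
- **Surroundings:** The bystanders look unmoved in the last overview picture; I did not measure them. The gripper was clear of everything when I handed in.

The two sideways estimates for the clamp disagreed by about 1 mm while I was lowering it. I put that down to camera calibration and corrected for it before the foot went in.

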